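# Sort wooden clamp screws by thread hand with a test nut

## Robot

A 6-joint arm with a two-finger parallel gripper is mounted at the origin on the work surface. World frame = base frame: x ahead of the robot, y to its left, z up, the work surface at z = 0. Lengths are in m, angles in rad, forces in N, time in s.
With the tool pointing down it reaches from about 0.3 to 0.775 m from the base axis. Payload 14.6 kg.
Tool frame: the origin (TCP) lies on the front face of the gripper's body, between the roots of the fingers; the fingertips stand 97 mm ahead of it and the grasp point (between the pads) lies 78 mm ahead of it; z points along the fingers, y is the direction in which the jaws open and shut (so a half turn about z gives the same grasp; the last joint's range is limited). The gripper opens to 94 mm and grips with 3 to 60 N. Pads are 16 mm wide; open, the fingers measure 119 mm over their backs; the gripper's body (75 mm by 177 mm) begins 78 mm behind the grasp point.
Start: joints at [-1.246, 0.3, 1.521, -0, 1.321, -0.067], TCP at [0.21, -0.508, 0.303] pointing down, gripper open.
Joint ranges: [-3.03, 3.03], [-0.79, 2.21], [0.23, 2.52], [-1.04, 4.18], [0, 3.07], [-2.55, 2.55]. Speed limits (rad/s): [2.22, 2.22, 2.57, 3.14, 3.14, 3.14].

## Interface

Orientations are given as [roll, pitch, yaw] about the fixed x, y, z axes, in that order (R = Rz(yaw) Ry(pitch) Rx(roll)).
In Python, from station import ctrl gives the robot as it stands. The module is installed in compiled form; this text tells all that it offers.
- The arm moves only by the shell command python3 -m pendant 'ROWS' [FORCE]. ROWS is JSON, a list of rows, each an object of numbers: "rx", "ry", "rz": the turn, a rotation vector about the tool's x, y, z each as a share of 4 degrees, from -1 to 1; "tx", "ty", "tz": the shift along the tool's x, y, z each as a share of 0.04 m, from -1 to 1; "grip": the gripper command: -1 is fully open, 1 is shut, values between are in proportion. A call has 1 to 8 rows; each row shifts and turns the pose as measured when the row begins, along the tool's axes as they then stand; what a row does not reach is not made up. A row lasts 1/12 s, in which the tool goes at most 41.7 mm and 7.16 degrees, less where a joint would pass 70% of its speed; a pose out of reach is approached as far as the arm can. A call with a number of a shift or a turn outside -1 to 1 is refused whole. A call with a gripper value outside its range is refused whole. The fingers move at their own pace and stop on an object; FORCE is the grip in N (left out, the last holds). Time passes only in rows, so rows that do not move let the fingers close. It gives the time, the measured TCP pose, the force and the opening at its end, in the units of the state.
- ctrl.get_obs(): the state, without advancing time (a new reading comes with each control period).
- ctrl.camera(name): name is "scene" or "top"; returns a dict with "pixels" (400x640x3 uint8, blue, green, red), "fx", "fy", "cx", "cy" (pixels), "world_from_camera" (4x4, takes a point from camera to world coordinates). Camera axes: x right, y up, looking along -z (the intrinsics and any distortion apply to the point x, -y, -z); pixel columns grow to the right and rows downward; lengths in m; the calibration is good to about 2 mm. A picture is of the moment at which its call begins. There is no depth.
- ctrl.hand_in(): hands the job in, once; it reports no verdict.
The state is a dict: "time_s": time; "qpos": joint angles; "joint_vel": joint speeds; "tau": joint torques, N m; "ee_pos": TCP position; "eef_rot": TCP orientation; "force": force on the tool from outside, world axes, zero at the start; "moment": the same for the moment, N m; "grip_width": finger opening in m.
Only numpy, scipy, OpenCV 4.12 (cv2) and the standard library are available. Lean on these libraries where they do the work, as an engineer would, in place of code of your own. Each camera call takes 0.05 s, during which the arm holds its last target.

## Task

The two turned clamp screws standing on the bench still have to be sorted by thread hand. One at a time, try each in the right-hand test nut: if it draws in when turned clockwise, run it in a good quarter turn and back it out again, without forcing it; then stand it upright on its tip, right-hand in the rectangular tray, left-hand on the round platter, before you take the next. Do not disturb the screws already sorted, the stone or the bowl.

Things in the scene. Friction and masses are not known exactly. Their poses are not given: they have to be found in the camera images.
- screw_a: Short wooden clamp screw of about 130 g standing upright on its flat tip, thread down, head up, 125 mm tall; its thread hand must be found out. Origin at the centre of the tip's underside; z up along the axis to the head; x along the broad way of the paddle head. From the tip: plain lead 31 mm in diameter and 14 mm long, thread, then at 60 to 78 mm a collar 54 mm across, then the head.
- screw_a_head (a point): Middle of screw_a's paddle head, on the axis, 104 mm above the tip. The head is 56 mm (x) by 26 mm (y), from 78 to 125 mm above the tip; pinch it across the 26 mm.
- screw_a_start (a point): Where one of screw_a's two thread ridges begins: 18 mm above the tip on its +x side (the other begins opposite, on -x, so half a turn about z changes nothing). Coarse two-start round thread, 43 mm across, from 14 to 62 mm above the tip, lead 28 mm a turn.
- screw_b: A second clamp screw of the same size and shape, origin and axes as for screw_a, ridges also beginning on +x and -x; its thread hand must be found out.
- test_nut: Test nut: brown wooden block 110 mm (x) by 90 mm (y) by 55 mm high, a 16 mm high flange at each x end (178 mm long over all), screwed to the bench, with an upright RIGHT-HAND threaded hole through its middle, 37 mm clear between the ridges, 49 mm at their root. Origin at the centre of its underside, on the bench below the hole; z up.
- nut_mouth (a point): Centre of the hole at the block's top face, 55 mm above the bench. With a screw's x axis along the nut's x axis, either way round, a right-hand screw lowered here slips past the thread starts and stops with its tip 20 mm above the bench (2 mm axial play); from there turning it clockwise seen from above draws it down 7 mm a quarter turn, counter-clockwise backs it out.
- nut_floor (a point): Bottom centre of the hole, at bench level. A left-hand screw lowered at that same angle stops with its tip about 29 mm above here and never goes below 24 mm however turned; at other angles any screw first comes to rest 18 to 31 mm up. A right-hand screw is run in far enough when its tip is less than 15 mm above here; a left-hand one need only rest in the hole as far as it goes.
- nut_end (a point): Middle of the edge region of the block's top face at its +x end, 50 mm from the hole's axis: shows which way the nut's x axis points.
- tray: Rectangular plywood tray for the right-hand screws, 240 mm (x) by 130 mm (y), 24 mm high, walls and floor 8 mm; fixed to the bench. Origin at the centre of its underside; its inner floor is 8 mm above that. Screws stand on the floor at least 10 mm from the walls, anywhere.
- platter: Round turned wooden platter for the left-hand screws, 236 mm across the rim, 20 mm high, fixed to the bench; flat inner floor 8 mm above its underside out to 90 mm from the centre. Origin at the centre of its underside.
- stone: Bystander: reddish sharpening stone, 75 by 170 by 28 mm, origin at the centre of its underside.
- bowl: Bystander: small turned bowl, 120 mm across, 55 mm high, origin at the centre of its underside.
- done_right: Already sorted right-hand screw standing in the tray near its -x end, looks and size as screw_a, origin and axes likewise; stays where it is.
- done_left: Already sorted left-hand screw standing on the platter about 64 mm from its centre, looks and size as screw_a, origin and axes likewise; stays where it is.
Mind the look-alikes: they are no part of the job. What is shaped like the screw_b but red is not meant. What is shaped like the screw_a but yellow is not meant.

How it is judged:
On the way, in this order (a step that is already met when the one before it is completed fails the run):
1. a first screw is tried in the test nut: upright in the hole, the right-hand one run in until its tip is under 16.5 mm up, the left-hand one in as far as it goes (tip under 35 mm up) (((horizontal distance between screw_a and nut_mouth below 0.006 m and angle between screw_a's own z axis and vertical below 0.15 rad and z of screw_a in the frame of test_nut below 0.0165 m) or (horizontal distance between screw_b and nut_mouth below 0.006 m and angle between screw_b's own z axis and vertical below 0.15 rad and z of screw_b in the frame of test_nut below 0.035 m))), for 0.1 s.
2. the other screw is tried likewise, the first already standing where it belongs ((((horizontal distance between screw_a and nut_mouth below 0.006 m and angle between screw_a's own z axis and vertical below 0.15 rad and z of screw_a in the frame of test_nut below 0.0165 m) and (angle between screw_b's own z axis and vertical below 0.1 rad and horizontal distance between screw_b and platter below 0.09 m and z of screw_b in the frame of platter between 0.004 and 0.013 m)) or ((horizontal distance between screw_b and nut_mouth below 0.006 m and angle between screw_b's own z axis and vertical below 0.15 rad and z of screw_b in the frame of test_nut below 0.035 m) and (angle between screw_a's own z axis and vertical below 0.1 rad and x of screw_a in the frame of tray between -0.105 and 0.105 m and y of screw_a in the frame of tray between -0.05 and 0.05 m and z of screw_a in the frame of tray between 0.004 and 0.013 m)))), for 0.1 s.
At the end, for the whole second after the job is handed in: The right-hand screw stands upright (within 0.1 rad) on its tip on the floor of the rectangular tray and the left-hand screw on the flat of the round platter (tip within 90 mm of its centre), both released and at rest (angle between each of screw_a, screw_b's own z axis and vertical below 0.1 rad and x of screw_a in the frame of tray between -0.105 and 0.105 m and y of screw_a in the frame of tray between -0.05 and 0.05 m and z of screw_a in the frame of tray between 0.004 and 0.013 m and horizontal distance between screw_b and platter below 0.09 m and z of screw_b in the frame of platter between 0.004 and 0.013 m and linear speed of each of screw_a, screw_b below 0.02 m/s and contact force between each of screw_a, screw_b and the fingers below 0.2 N); the robot touches nothing.
It fails at once if the stone is moved more than 30 mm (distance of stone from where it was at the start of the episode above 0.03 m).
It fails at once if the bowl is moved more than 30 mm (distance of bowl from where it was at the start of the episode above 0.03 m).
It fails at once if a thread is forced: a screw bears on the test nut with over 80 N (contact force between any of screw_a, screw_b and test_nut above 80 N).
It fails at once if the already sorted right-hand screw is moved more than 30 mm or knocked over (distance of done_right from where it was at the start of the episode above 0.03 m or angle between done_right's own z axis and vertical above 0.3 rad).
It fails at once if the already sorted left-hand screw is moved more than 30 mm or knocked over (distance of done_left from where it was at the start of the episode above 0.03 m or angle between done_left's own z axis and vertical above 0.3 rad).
It also fails if it takes over 72 s, if anything falls off the work surface, if the arm or the gripper's body presses on something with over 40 N, if the wrist force passes 120 N, or if a joint passes its speed limit or range.

## Working session

There is one attempt and no reset: what is moved stays moved. The work goes in short steps, Python scripts to look and compute and a shell command to move; the robot and the scene stay as the last step left them, time stands still between calls to the robot, and variables do not carry over. Pictures are saved under pics/ and viewed, and the job is handed in when it is done.

```bash
mkdir -p pics; ls; python3 - <<'E'
from station import ctrl
import cv2, numpy as np
o=ctrl.get_obs(); print(o)
for n in("top","scene"):
    c=ctrl.camera(n); cv2.imwrite(f"pics/{n}0.png",c["pixels"]); print(n,c["fx"],c["fy"],c["cx"],c["cy"],np.round(c["world_from_camera"],4).tolist(),c.keys())
E
```

```text
pics
{'time_s': 0.0, 'qpos': array([-1.24560533e+00,  3.00463667e-01,  1.52160115e+00, -2.03214696e-05,
        1.32067808e+00, -6.66099383e-02]), 'joint_vel': array([ 0.00090588, -0.0007739 , -0.00045191, -0.000208  ,  0.000297  ,
       -0.00147181]), 'tau': array([ 3.46204279e-04, -5.31800687e+01, -3.52739918e+01,  7.08630262e-02,
        2.44083098e-02, -9.97927509e-05]), 'ee_pos': array([ 0.20995911, -0.5081806 ,  0.30208185]), 'eef_rot': array([-3.14044365e+00, -5.69214796e-05,  3.91805940e-01]), 'force': array([-0.2014985 , -0.09642374, -0.60688397]), 'moment': array([-0.00608829, -0.04214772,  0.00873184]), 'grip_width': 0.0939843776614578}
top 364.09451982632567 364.09451982632567 321.4441611357482 200.69454547716578 [[-0.0212, 0.9948, -0.0994, 0.4647], [-0.9998, -0.0215, -0.0012, -0.0423], [-0.0034, 0.0993, 0.995, 1.0945], [0.0, 0.0, 0.0, 1.0]] dict_keys(['pixels', 'fx', 'fy', 'cx', 'cy', 'world_from_camera'])
scene 373.03321713905166 373.03321713905166 316.3961564907476 204.7215366088485 [[-0.2634, -0.5843, 0.7676, 1.3991], [0.9647, -0.1558, 0.2124, 0.1989], [-0.0045, 0.7964, 0.6047, 0.7355], [0.0, 0.0, 0.0, 1.0]] dict_keys(['pixels', 'fx', 'fy', 'cx', 'cy', 'world_from_camera'])
```

View pics/top0.png

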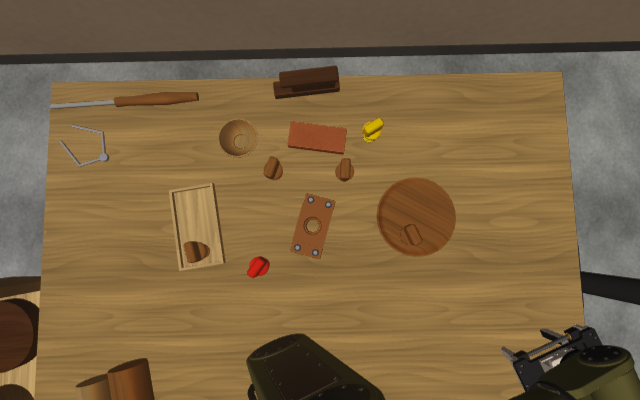

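View pics/scene0.png

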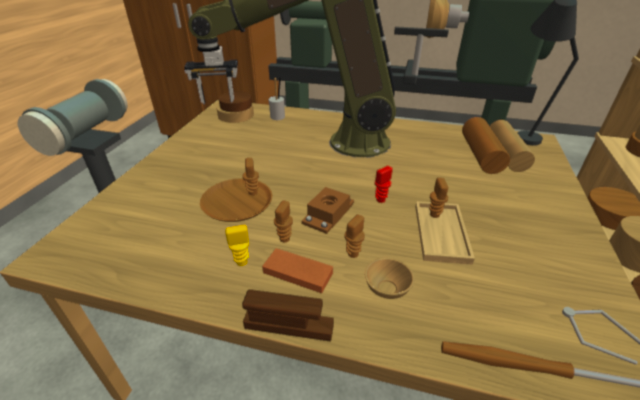

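```bash
cat > h.py <<'E'
from station import ctrl
import cv2, numpy as np
def ray(c,u,v):
    T=np.array(c["world_from_camera"]); d=np.array([(u-c["cx"])/c["fx"],-(v-c["cy"])/c["fy"],-1]); return T[:3,3],T[:3,:3]@d
def onz(c,u,v,z):
    p,d=ray(c,u,v); return p+d*(z-p[2])/d[2]
def proj(c,P):
    T=np.array(c["world_from_camera"]); q=T[:3,:3].T@(np.array(P)-T[:3,3]); return np.array([c["cx"]+c["fx"]*q[0]/-q[2],c["cy"]+c["fy"]*q[1]/q[2]])
def crop(c,u0,v0,w,h,s,f):
    cv2.imwrite(f,cv2.resize(c["pixels"][v0:v0+h,u0:u0+w],None,fx=s,fy=s,interpolation=cv2.INTER_CUBIC))
E
python3 - <<'E'
import cv2
t=cv2.imread("pics/top0.png");s=cv2.imread("pics/scene0.png")
f=lambda i,u,v,w,h,k:cv2.resize(i[v:v+h,u:u+w],None,fx=k,fy=k,interpolation=cv2.INTER_CUBIC)
cv2.imwrite("pics/c1.png",f(t,225,140,160,130,5)[:600])
cv2.imwrite("pics/c2.png",cv2.hconcat([f(s,255,185,70,70,5),f(s,320,200,70,70,5)]))
cv2.imwrite("pics/c3.png",cv2.hconcat([f(s,225,145,50,60,7),f(s,415,170,50,60,7)]))
cv2.imwrite("pics/c4.png",cv2.hconcat([f(t,160,175,80,110,4.5),f(t,370,170,95,110,4.5)]))
E
```

```text
(no output)
```

View pics/c1.png

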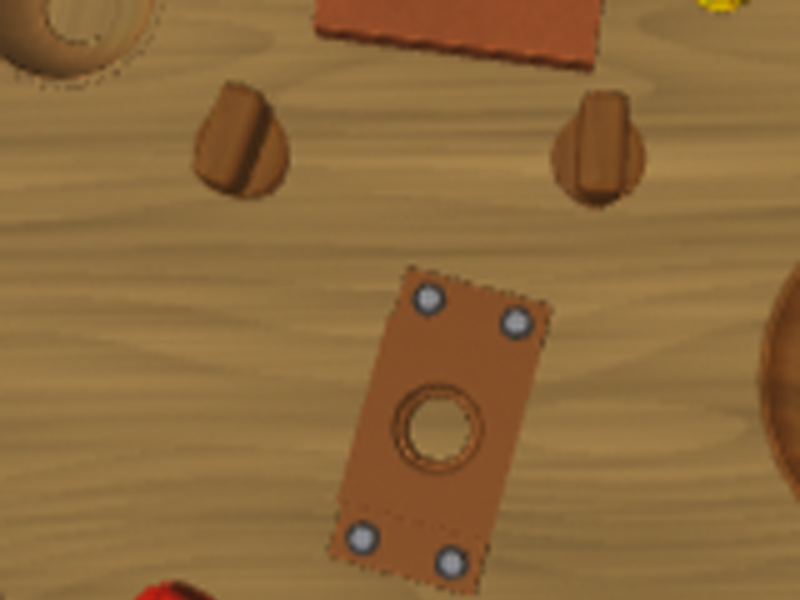

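View pics/c2.png

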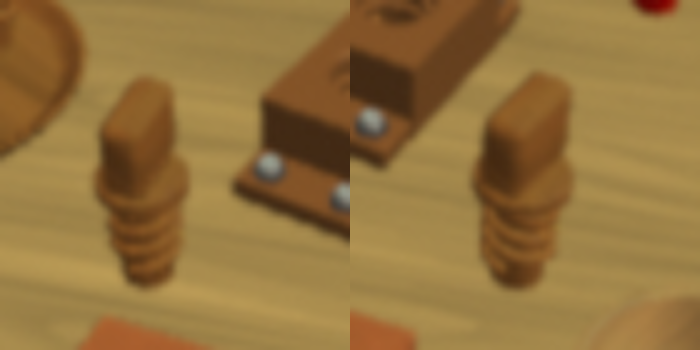

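View pics/c3.png

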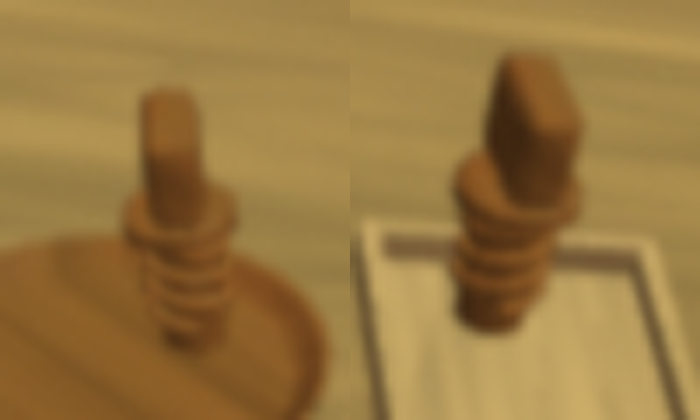

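View pics/c4.png

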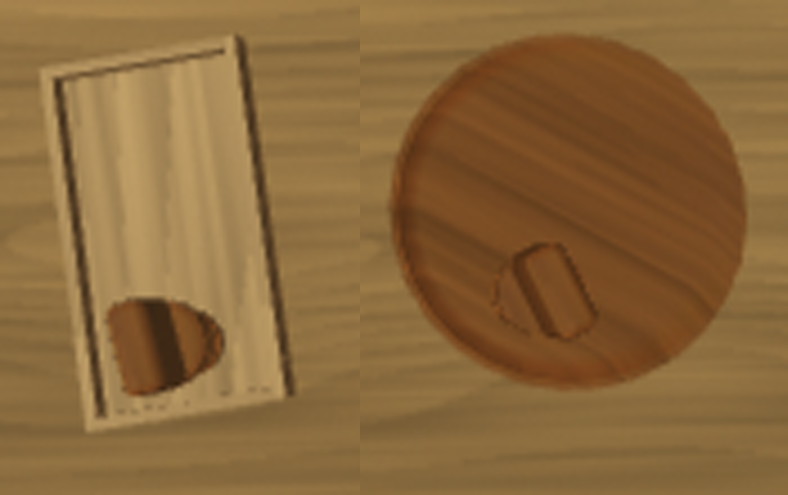

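```bash
cat >> h.py <<'E'
def ang(a,b): return np.degrees(np.arctan2(b[1]-a[1],b[0]-a[0]))
E
python3 - <<'E'
from h import *
c=ctrl.camera("top"); s=ctrl.camera("scene")
im=c["pixels"]
C=lambda x,y,z:onz(c,225+(x+.5)/5-.5,140+(y+.5)/5-.5,z)
# bolts: grey blobs
hsv=cv2.cvtColor(im,cv2.COLOR_BGR2HSV)
m=((hsv[...,1]<70)).astype(np.uint8); m[:185]=0;m[270:]=0;m[:,:280]=0;m[:,345:]=0
n,l,st,ce=cv2.connectedComponentsWithStats(m)
B=[ce[i] for i in range(1,n) if st[i,4]>10]; print(B)
W=np.array([onz(c,*b,0.020)[:2] for b in B]); print(W.round(4),"mean",W.mean(0))
for i in range(len(W)):
  for j in range(i): print(i,j,np.linalg.norm(W[i]-W[j]).round(4),ang(W[i],W[j]).round(1))
print("hole top",C(438,428,.055), "hole bottom", )
# hole: bright bench through hole
g=im[...,1].astype(int); 
for name,pts in dict(L=[(226,82),(265,93),(240,190),(202,178)],R=[(584,92),(628,92),(626,190),(578,190)]).items():
    P=np.array([C(*p,.125)[:2] for p in pts]); print(name,P.round(4).tolist(),P.mean(0).round(4),"dirs",ang(P[3],P[0]),ang(P[2],P[1]),"lens",np.linalg.norm(P[0]-P[3]),np.linalg.norm(P[0]-P[1]))
# collar circles (crop) 
# predicted scene positions
    print("scene proj top",proj(s,[*P.mean(0),.125]), "tip",proj(s,[*P.mean(0),0]), "top tip",proj(c,[*P.mean(0),0]))
E
```

```text
[array([310.25925926, 199.40740741]), array([327.7037037 , 204.22222222]), array([297.11111111, 247.48148148]), array([314.67857143, 252.32142857])]
[[ 0.5766 -0.0078]
 [ 0.5611 -0.0593]
 [ 0.4359  0.0332]
 [ 0.4208 -0.0179]] mean [ 0.49860321 -0.01294215]
1 0 0.0537 73.3
2 0 0.1466 -16.3
2 1 0.1557 -36.4
3 0 0.1562 3.7
3 1 0.1463 -16.4
3 2 0.0534 73.5
hole top [ 0.49893974 -0.01314258  0.055     ] hole bottom
L [[0.6863, 0.0963], [0.6798, 0.0752], [0.6269, 0.0892], [0.6339, 0.1096]] [0.6567 0.0926] dirs -14.265951914633218 -14.8015402318922 lens 0.05405970474679567 0.02207763495772757
scene proj top [353.52521062 218.63175843] tip [351.02317585 253.42169758] top tip [277.02524766 174.61523243]
R [[0.6765, -0.0975], [0.676, -0.1214], [0.6224, -0.1187], [0.623, -0.0929]] [ 0.6495 -0.1076] dirs -4.972177370909901 -2.8150301921829577 lens 0.053780016156298245 0.02381786358607705
scene proj top [281.10934721 204.87927535] tip [283.76192807 239.08532363] top tip [342.84805208 175.55369739]
```

```bash
python3 - <<'E'
import cv2
t=cv2.imread("pics/top0.png")
f=lambda i,u,v,w,h,k:cv2.resize(i[v:v+h,u:u+w],None,fx=k,fy=k,interpolation=cv2.INTER_NEAREST)
g=lambda i:cv2.convertScaleAbs(i,alpha=1.6)
cv2.imwrite("pics/c5.png",g(cv2.hconcat([f(t,257,150,30,34,13),f(t,330,150,30,34,13)])))
s=cv2.imread("pics/scene0.png")
cv2.imwrite("pics/c6.png",g(cv2.hconcat([f(s,340,208,32,52,11),f(s,269,195,32,52,11)])))
E
```

```text
(no output)
```

View pics/c5.png

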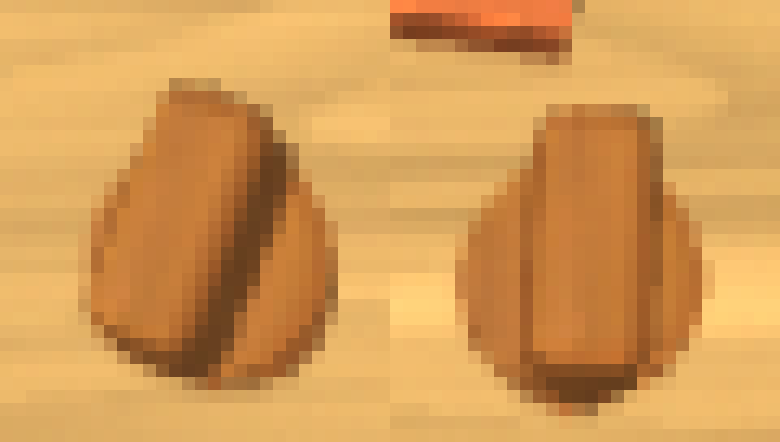

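View pics/c6.png

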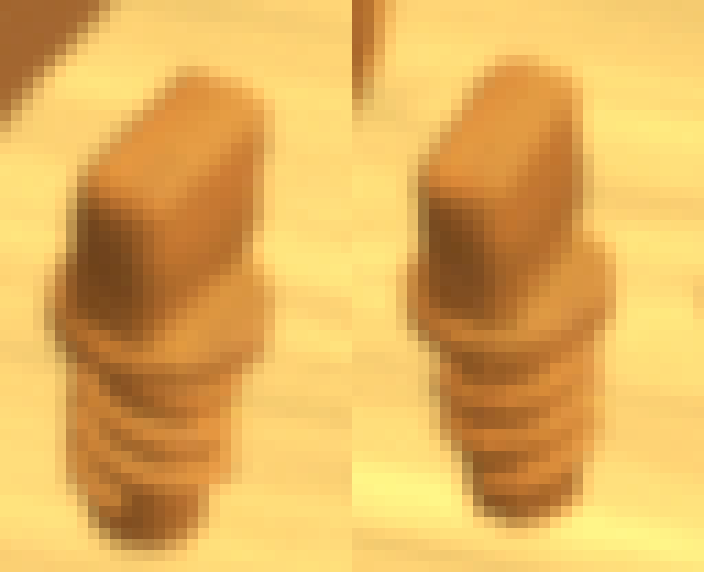

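```bash
python3 - <<'E'
from h import *
c=ctrl.camera("top"); s=ctrl.camera("scene")
def tri(cs):
    A=np.zeros((3,3));b=np.zeros(3)
    for cam,u,v in cs:
        p,d=ray(cam,u,v); d/=np.linalg.norm(d);M=np.eye(3)-np.outer(d,d);A+=M;b+=M@p
    return np.linalg.solve(A,b)
for n,u,v,uc,vc,us,vs in [("L",270.27,166.1,272.8,169.6,355.6,221),("R",344.9,167.9,344.4,170.7,283.2,206.2)]:
    print(n,"top",onz(c,u,v,.124)[:2],"collar",onz(c,uc,vc,.070)[:2],"scene",onz(s,us,vs,.124)[:2],"tri",tri([(c,u,v),(s,us,vs)]))
C=lambda x,y:onz(c,257+x/13-.5,150+y/13-.5,.124)[:2]
print(ang(C(97,318),C(162,87)),ang(C(200,340),C(262,112)),ang(C(525,370),C(545,105)),ang(C(640,372),C(650,110)))
# tray & platter
f=lambda x,y,z:onz(c,160+x/4.5,175+y/4.5,z)[:2]
P=[f(42,69,.024),f(240,36,.024),f(294,395,.024),f(87,432,.024)]
print("tray",P,np.mean(P,0),ang(P[3],P[0]),ang(P[2],P[1]),np.linalg.norm(P[0]-P[3]),np.linalg.norm(P[0]-P[1]))
q=lambda x,y,z:onz(c,370+(x-360)/4.5,170+y/4.5,z)[:2]
print("plat L/R/top/bot",q(391,210,.02),q(746,210,.02),q(565,34,.02),q(565,388,.02))
print("done_left top",q(555,290,.125),"done_right top",f(138,343,.125))
print("red",onz(c,258,266,.125),"yel",onz(c,373,128,.06), "bowl",onz(c,238,138,.055),"stone",onz(c,290,123,.028),onz(c,347,128,.028),onz(c,345,154,.028),onz(c,289,146,.028))
E
```

```text
L top [0.65869779 0.09537715] collar [0.65919838 0.09588781] scene [0.66356172 0.09932843] tri [0.65922433 0.09733136 0.1200119 ]
R top [ 0.64934474 -0.10632933] collar [ 0.65155651 -0.10824566] scene [ 0.65235671 -0.10069099] tri [ 0.64919412 -0.10435909  0.12114715]
-15.921544830006585 -15.541457421229216 -5.103587224704066 -3.1329718004387446
tray [array([0.61227609, 0.40969112]), array([0.63142154, 0.27920223]), array([0.39628404, 0.24233729]), array([0.37549812, 0.37583369])] [0.50386995 0.32676608] 8.137692211889268 8.910319297584165 0.2391864007753274 0.1318859293308287
plat L/R/top/bot [ 0.52115532 -0.2035341 ] [ 0.516175   -0.43603262] [ 0.63533029 -0.32300433] [ 0.40327488 -0.3121177 ]
done_left top [ 0.46647344 -0.28254445] done_right top [0.43485206 0.30731142]
red [0.39255696 0.12945664 0.125     ] yel [ 0.77751919 -0.19560412  0.06      ] bowl [0.75786063 0.19886712 0.055     ] stone [0.80816752 0.04865773 0.028     ] [ 0.78893127 -0.12232665  0.028     ] [ 0.70960929 -0.11412549  0.028     ] [0.73763061 0.05254059 0.028     ]
```

```bash
cat >> h.py <<'E'
def go(x,y,z,yawdeg):
    "print remaining shift in tool axes (shares) and rows for rz; target TCP, tool down"
    from scipy.spatial.transform import Rotation as R
    o=ctrl.get_obs(); Rm=R.from_euler('xyz',o["eef_rot"]).as_matrix()
    d=Rm.T@(np.array([x,y,z])-o["ee_pos"]); T=R.from_euler('xyz',[np.pi,0,np.radians(yawdeg)]).as_matrix()
    Rt=Rm.T@T
    rv=np.degrees(R.from_matrix(Rt).as_rotvec())
    print("t",round(o["time_s"],2),"pos",o["ee_pos"].round(4),"yaw",np.degrees(o["eef_rot"][2]).round(1),"q",o["qpos"].round(2),"w",round(o["grip_width"],4),"F",o["force"].round(1))
    print("shift shares",(d/.04).round(2),"turn shares",(rv/4).round(2), "if turned first: shift",((T.T@(np.array([x,y,z])-o["ee_pos"]))/.04).round(2))
E
python3 -m pendant '[{"tx":0.93,"ty":-0.33,"grip":-1},{"tx":0.93,"ty":-0.33,"grip":-1},{"tx":0.93,"ty":-0.33,"grip":-1},{"tx":0.93,"ty":-0.33,"grip":-1},{"tx":0.93,"ty":-0.33,"grip":-1},{"tx":0.93,"ty":-0.33,"grip":-1},{"tx":0.93,"ty":-0.33,"grip":-1},{"tx":0.93,"ty":-0.33,"grip":-1}]' 30
python3 -c "
from h import *
go(.65,-.107,.302,176)"
```

```text
t 0.3 pos [ 0.21   -0.5083  0.3025] yaw 22.4 q [-1.25  0.3   1.52  0.    1.32 -0.07] w 0.0944 F [-0.5  0.1  0.5]
shift shares [ 1.40e+01 -5.07e+00  1.00e-02] turn shares [-0.000e+00 -1.000e-02 -3.839e+01] if turned first: shift [-1.027e+01  1.077e+01  1.000e-02]$[0]: bad value
```

```bash
python3 -m pendant '[{"rx":0,"ry":0,"rz":0,"tx":0.93,"ty":-0.33,"tz":0,"grip":-1},{"rx":0,"ry":0,"rz":0,"tx":0.93,"ty":-0.33,"tz":0,"grip":-1}]' 30
python3 -c "
from h import *
go(.65,-.107,.302,176)"
```

```text
time_s: 0.47
ee_pos: [0.2661, -0.4575, 0.3017]
eef_rot: [-3.141, 0.001, 0.384]
force: [-0.0, -0.2, -0.4]
grip_width: 0.094
t 0.47 pos [ 0.2661 -0.4575  0.3017] yaw 22.0 q [-1.11  0.25  1.58 -0.    1.31  0.07] w 0.094 F [-0.  -0.2 -0.4]
shift shares [ 1.218e+01 -4.520e+00 -1.000e-02] turn shares [-2.000e-02 -1.000e-02 -3.849e+01] if turned first: shift [-8.96  9.41 -0.01]
```

```bash
python3 -m pendant '[{"rx":0,"ry":0,"rz":-1,"tx":0.95,"ty":-0.3,"tz":0,"grip":-1},{"rx":0,"ry":0,"rz":-1,"tx":0.97,"ty":-0.25,"tz":0,"grip":-1},{"rx":0,"ry":0,"rz":-1,"tx":0.98,"ty":-0.18,"tz":0,"grip":-1},{"rx":0,"ry":0,"rz":-1,"tx":0.98,"ty":-0.11,"tz":0,"grip":-1},{"rx":0,"ry":0,"rz":-1,"tx":0.98,"ty":-0.04,"tz":0,"grip":-1},{"rx":0,"ry":0,"rz":-1,"tx":0.98,"ty":0.03,"tz":0,"grip":-1},{"rx":0,"ry":0,"rz":-1,"tx":0.98,"ty":0.1,"tz":0,"grip":-1},{"rx":0,"ry":0,"rz":-1,"tx":0.98,"ty":0.16,"tz":0,"grip":-1}]' 
python3 -c "
from h import *
go(.65,-.107,.302,176)"
```

```text
time_s: 1.13
ee_pos: [0.5148, -0.2399, 0.302]
eef_rot: [-3.141, 0.0, 0.962]
force: [0.2, -0.3, -0.3]
grip_width: 0.0938
t 1.13 pos [ 0.5148 -0.2399  0.302 ] yaw 55.1 q [-0.5   0.34  1.47 -0.    1.33  0.11] w 0.0938 F [ 0.2 -0.3 -0.3]
shift shares [ 4.66  0.87 -0.  ] turn shares [-1.000e-02  0.000e+00 -3.022e+01] if turned first: shift [-3.14  3.55  0.  ]
```

```bash
python3 -m pendant '[{"rx":0,"ry":0,"rz":-1,"tx":0.95,"ty":0.21,"tz":0,"grip":-1},{"rx":0,"ry":0,"rz":-1,"tx":0.93,"ty":0.28,"tz":0,"grip":-1},{"rx":0,"ry":0,"rz":-1,"tx":0.9,"ty":0.35,"tz":0,"grip":-1},{"rx":0,"ry":0,"rz":-1,"tx":0.88,"ty":0.41,"tz":0,"grip":-1},{"rx":0,"ry":0,"rz":-1,"tx":0.6,"ty":0.35,"tz":0,"grip":-1},{"rx":0,"ry":0,"rz":-1,"tx":0,"ty":0,"tz":0,"grip":-1},{"rx":0,"ry":0,"rz":-1,"tx":0,"ty":0,"tz":0,"grip":-1},{"rx":0,"ry":0,"rz":-1,"tx":0,"ty":0,"tz":0,"grip":-1}]' 
R='{"rx":0,"ry":0,"rz":-1,"tx":0,"ty":0,"tz":0,"grip":-1}'
python3 -m pendant '[{"rx":0,"ry":0,"rz":-1,"tx":0,"ty":0,"tz":0,"grip":-1},{"rx":0,"ry":0,"rz":-1,"tx":0,"ty":0,"tz":0,"grip":-1},{"rx":0,"ry":0,"rz":-1,"tx":0,"ty":0,"tz":0,"grip":-1},{"rx":0,"ry":0,"rz":-1,"tx":0,"ty":0,"tz":0,"grip":-1},{"rx":0,"ry":0,"rz":-1,"tx":0,"ty":0,"tz":0,"grip":-1},{"rx":0,"ry":0,"rz":-1,"tx":0,"ty":0,"tz":0,"grip":-1},{"rx":0,"ry":0,"rz":-1,"tx":0,"ty":0,"tz":0,"grip":-1},{"rx":0,"ry":0,"rz":-1,"tx":0,"ty":0,"tz":0,"grip":-1}]'
python3 -m pendant '[{"rx":0,"ry":0,"rz":-1,"tx":0,"ty":0,"tz":0,"grip":-1},{"rx":0,"ry":0,"rz":-1,"tx":0,"ty":0,"tz":0,"grip":-1},{"rx":0,"ry":0,"rz":-1,"tx":0,"ty":0,"tz":0,"grip":-1},{"rx":0,"ry":0,"rz":-1,"tx":0,"ty":0,"tz":0,"grip":-1},{"rx":0,"ry":0,"rz":-1,"tx":0,"ty":0,"tz":0,"grip":-1},{"rx":0,"ry":0,"rz":-1,"tx":0,"ty":0,"tz":0,"grip":-1},{"rx":0,"ry":0,"rz":-1,"tx":0,"ty":0,"tz":0,"grip":-1},{"rx":0,"ry":0,"rz":-1,"tx":0,"ty":0,"tz":0,"grip":-1}]'
python3 -c "
from h import *
go(.65,-.107,.302,176)"
```

```text
time_s: 1.8
ee_pos: [0.6602, -0.1, 0.299]
eef_rot: [-3.139, -0.001, 1.559]
force: [-0.5, -0.6, 0.3]
grip_width: 0.0941
time_s: 2.47
ee_pos: [0.6605, -0.0989, 0.2967]
eef_rot: [-3.138, -0.005, 2.148]
force: [-0.5, 0.3, -1.2]
grip_width: 0.0943
time_s: 3.13
ee_pos: [0.6604, -0.0989, 0.295]
eef_rot: [-3.14, -0.009, 2.735]
force: [0.5, -0.2, 0.2]
grip_width: 0.0941
t 3.13 pos [ 0.6604 -0.0989  0.295 ] yaw 156.7 q [-0.2   0.58  1.14  0.    1.43 -1.37] w 0.0941 F [ 0.5 -0.2  0.2]
shift shares [ 0.16 -0.29 -0.17] turn shares [ 0.   -0.13 -4.82] if turned first: shift [ 0.25 -0.22 -0.18]
```

```bash
python3 -m pendant '[{"rx":0,"ry":0,"rz":-1,"tx":0.05,"ty":-0.05,"tz":0.1,"grip":-1},{"rx":0,"ry":0,"rz":-1,"tx":0.05,"ty":-0.05,"tz":0.2,"grip":-1},{"rx":0,"ry":-0.13,"rz":-1,"tx":0.05,"ty":-0.05,"tz":0.2,"grip":-1},{"rx":0,"ry":0,"rz":-1,"tx":0.05,"ty":-0.05,"tz":0.2,"grip":-1},{"rx":0,"ry":0,"rz":-0.8,"tx":0.05,"ty":-0.05,"tz":0.1,"grip":-1}]'
python3 - <<'E'
from h import *
c=ctrl.camera("top"); s=ctrl.camera("scene")
go(.65,-.107,.182,176)
crop(c,300,120,90,100,6,"pics/d1.png"); crop(s,230,120,110,140,5,"pics/d2.png"); cv2.imwrite("pics/d3.png",cv2.imread("pics/d2.png")[100:700])
E
```

```text
time_s: 3.55
ee_pos: [0.6481, -0.1058, 0.262]
eef_rot: [3.141, 0.001, 3.09]
force: [0.8, -0.3, -0.3]
grip_width: 0.0937
t 3.65 pos [ 0.648  -0.1059  0.2622] yaw 176.8 q [-0.22  0.57  1.23  0.    1.34 -1.73] w 0.0942 F [-0.2  0.4 -0.6]
shift shares [-0.05 -0.02  2.01] turn shares [0.   0.01 0.21] if turned first: shift [-0.05 -0.02  2.01]
```

View pics/d1.png

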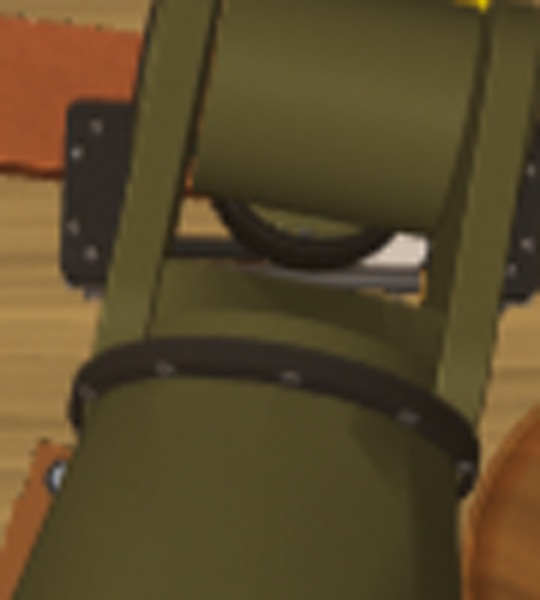

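View pics/d3.png

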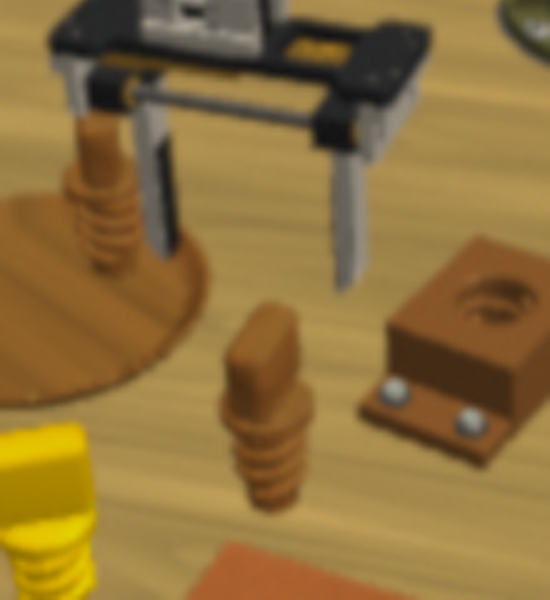

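```bash
python3 -m pendant '[{"rx":0,"ry":0,"rz":0.2,"tx":-0.03,"ty":-0.02,"tz":0.5,"grip":-1},{"rx":0,"ry":0,"rz":0,"tx":-0.02,"ty":0,"tz":0.5,"grip":-1},{"rx":0,"ry":0,"rz":0,"tx":0,"ty":0,"tz":0.5,"grip":-1},{"rx":0,"ry":0,"rz":0,"tx":0,"ty":0,"tz":0.45,"grip":-1},{"rx":0,"ry":0,"rz":0,"tx":0,"ty":0,"tz":0,"grip":-1}]'
python3 - <<'E'
from h import *
s=ctrl.camera("scene")
go(.65,-.107,.182,176)
crop(s,230,120,110,110,5,"pics/d4.png")
E
```

```text
time_s: 4.07
ee_pos: [0.6517, -0.1068, 0.1847]
eef_rot: [-3.141, 0.006, 3.059]
force: [-0.5, -0.2, -0.7]
grip_width: 0.0943
t 4.12 pos [ 0.6522 -0.1069  0.1867] yaw 175.3 q [-0.22  0.65  1.29  0.    1.19 -1.71] w 0.0942 F [-0.8  0.2 -0.1]
shift shares [ 0.05 -0.01  0.12] turn shares [-0.01  0.12 -0.17] if turned first: shift [ 0.05 -0.01  0.12]
```

View pics/d4.png

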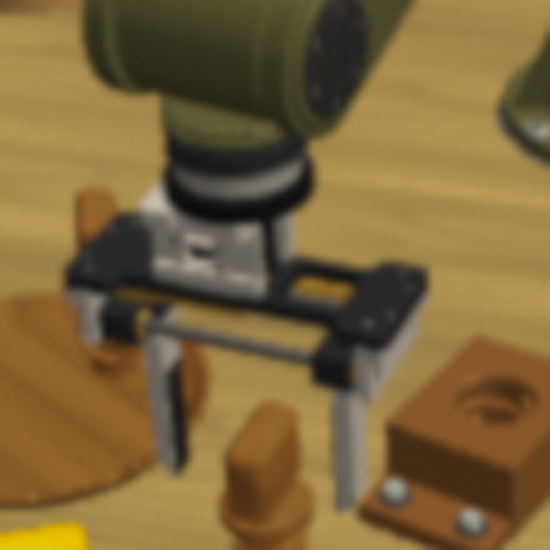

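```bash
python3 -m pendant '[{"rx":0,"ry":0,"rz":-0.15,"tx":0.05,"ty":0,"tz":0.1,"grip":-1},{"rx":0,"ry":0.1,"rz":0,"tx":0,"ty":0,"tz":0.05,"grip":0},{"rx":0,"ry":0,"rz":0,"tx":0,"ty":0,"tz":0,"grip":1},{"rx":0,"ry":0,"rz":0,"tx":0,"ty":0,"tz":0,"grip":1},{"rx":0,"ry":0,"rz":0,"tx":0,"ty":0,"tz":0,"grip":1},{"rx":0,"ry":0,"rz":0,"tx":0,"ty":0,"tz":0,"grip":1},{"rx":0,"ry":0,"rz":0,"tx":0,"ty":0,"tz":0,"grip":1},{"rx":0,"ry":0,"rz":0,"tx":0,"ty":0,"tz":0,"grip":1}]' 30
python3 - <<'E'
from h import *
go(.65,-.107,.182,176)
E
```

```text
time_s: 4.78
ee_pos: [0.6519, -0.1069, 0.1873]
eef_rot: [-3.14, 0.009, 3.068]
force: [-0.3, -0.2, -0.2]
grip_width: 0.051
t 4.78 pos [ 0.6519 -0.1069  0.1873] yaw 175.8 q [-0.22  0.65  1.29 -0.    1.19 -1.71] w 0.051 F [-0.3 -0.2 -0.2]
shift shares [ 0.05 -0.01  0.13] turn shares [-0.03  0.13 -0.05] if turned first: shift [ 0.05 -0.01  0.13]
```

```bash
python3 -m pendant '[{"rx":0,"ry":0.15,"rz":0,"tx":0,"ty":0,"tz":0.15,"grip":1},{"rx":0,"ry":0,"rz":0,"tx":0,"ty":0,"tz":0,"grip":1},{"rx":0,"ry":0,"rz":0,"tx":0,"ty":0,"tz":0,"grip":1},{"rx":0,"ry":0,"rz":0,"tx":0,"ty":0,"tz":0,"grip":1},{"rx":0,"ry":0,"rz":0,"tx":0,"ty":0,"tz":0,"grip":1},{"rx":0,"ry":0,"rz":0,"tx":0,"ty":0,"tz":0,"grip":1}]'
python3 - <<'E'
from h import *
go(.65,-.107,.182,176)
E
```

```text
time_s: 5.28
ee_pos: [0.652, -0.1069, 0.1805]
eef_rot: [-3.14, -0.003, 3.068]
force: [0.1, 0.4, 0.3]
grip_width: 0.0258
t 5.28 pos [ 0.652  -0.1069  0.1805] yaw 175.8 q [-0.22  0.66  1.29 -0.    1.2  -1.71] w 0.0258 F [0.1 0.4 0.3]
shift shares [ 0.05 -0.01 -0.04] turn shares [-0.03 -0.05 -0.06] if turned first: shift [ 0.05 -0.01 -0.04]
```

```bash
python3 -m pendant '[{"rx":0,"ry":0,"rz":0,"tx":0,"ty":0,"tz":-0.4,"grip":1},{"rx":0,"ry":0,"rz":0,"tx":0,"ty":0,"tz":-0.8,"grip":1},{"rx":0,"ry":0,"rz":0,"tx":0,"ty":0,"tz":-0.8,"grip":1},{"rx":0,"ry":0,"rz":0,"tx":0,"ty":0,"tz":-0.8,"grip":1},{"rx":0,"ry":0,"rz":0,"tx":0,"ty":0,"tz":0,"grip":1}]'
python3 - <<'E'
from h import *
go(.499,-.013,.29,163.65)
E
```

```text
time_s: 5.7
ee_pos: [0.6515, -0.1065, 0.2935]
eef_rot: [-3.141, -0.011, 3.068]
force: [0.9, 0.0, -1.4]
grip_width: 0.0258
t 5.7 pos [ 0.6515 -0.1065  0.2935] yaw 175.8 q [-0.22  0.56  1.17 -0.    1.42 -1.71] w 0.0258 F [ 0.9  0.  -1.4]
shift shares [3.97 2.05 0.13] turn shares [-0.03 -0.15  3.03] if turned first: shift [4.32 1.17 0.09]
```

```bash
python3 -m pendant '[{"rx":0,"ry":-0.1,"rz":0.6,"tx":0.7,"ty":0.3,"tz":0,"grip":1},{"rx":0,"ry":-0.1,"rz":0.6,"tx":0.7,"ty":0.3,"tz":0,"grip":1},{"rx":0,"ry":0,"rz":0.6,"tx":0.7,"ty":0.27,"tz":0,"grip":1},{"rx":0,"ry":0,"rz":0.6,"tx":0.7,"ty":0.25,"tz":0,"grip":1},{"rx":0,"ry":0,"rz":0.6,"tx":0.7,"ty":0.22,"tz":0,"grip":1},{"rx":0,"ry":0,"rz":0.3,"tx":0.6,"ty":0.2,"tz":0,"grip":1},{"rx":0,"ry":0,"rz":0,"tx":0,"ty":0,"tz":0,"grip":1}]'
python3 - <<'E'
from h import *
go(.499,-.013,.29,163.65)
s=ctrl.camera("scene"); crop(s,260,120,120,120,5,"pics/e1.png")
E
```

```text
time_s: 6.28
ee_pos: [0.4936, -0.0143, 0.2892]
eef_rot: [-3.141, 0.002, 2.824]
force: [0.2, 0.2, -1.6]
grip_width: 0.026
t 6.28 pos [ 0.4936 -0.0143  0.2892] yaw 161.8 q [-0.1   0.19  1.69 -0.    1.26 -1.36] w 0.026 F [ 0.2  0.2 -1.6]
shift shares [-0.12  0.07 -0.02] turn shares [-0.01  0.03 -0.46] if turned first: shift [-0.12  0.07 -0.02]
```

View pics/e1.png

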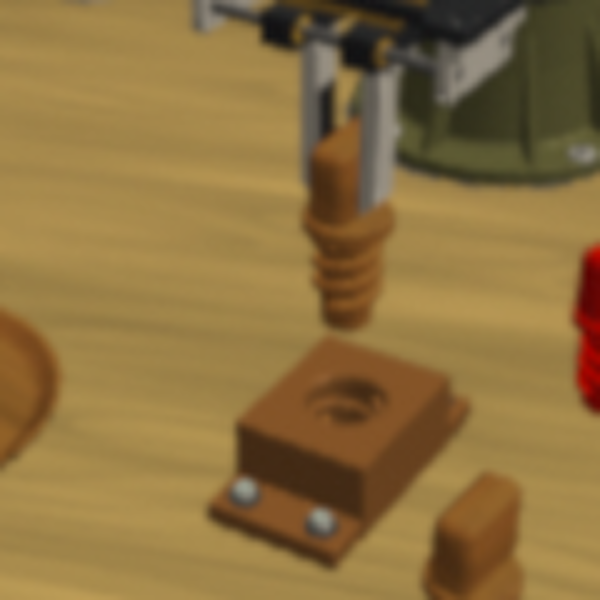

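```bash
python3 - <<'E'
from h import *
s=ctrl.camera("scene")
N=np.array([.4988,-.0131])
print("hole scene pred",proj(s,[*N,.055]), "meas",260+346/5-.4,120+400/5-.4, onz(s,260+346/5-.4,120+400/5-.4,.055))
o=ctrl.get_obs(); x,y,z=o["ee_pos"]; tz=z-.1805; print(x,y,tz)
a=np.linspace(0,6.28,60)
E=np.array([proj(s,[x+.0155*np.cos(t),y+.0155*np.sin(t),tz]) for t in a])
print("tip pred centre",proj(s,[x,y,tz]),"left/right/bottom",E[:,0].min(),E[:,0].max(),E[:,1].max())
E=np.array([proj(s,[x+.027*np.cos(t),y+.027*np.sin(t),tz+.065]) for t in a])
print("collar pred l/r",E[:,0].min(),E[:,0].max(),E[:,1].max())
print("head top",proj(s,[x,y,tz+.125]))
# jacobian px per m
print((proj(s,[x+.01,y,tz])-proj(s,[x,y,tz])),(proj(s,[x,y+.01,tz])-proj(s,[x,y,tz])))
cv2.imwrite("pics/e2.png",cv2.convertScaleAbs(cv2.resize(s["pixels"][140:210,310:350],None,fx=8,fy=8,interpolation=cv2.INTER_NEAREST),alpha=1.6))
E
```

```text
hole scene pred [327.99164611 199.14995598] meas 328.8 199.6 [ 0.50042513 -0.01014303  0.055     ]
0.49593050620633927 -0.015788819202404183 0.10902170569715425
tip pred centre [327.60655735 183.94274357] left/right/bottom 322.43644484374494 332.78314852584094 186.8707235273559
collar pred l/r 318.57735814618684 337.2619402187923 170.23392903276255
head top [328.2167616  146.80102815]
[-0.80755858  1.81998175] [3.24701618 0.48136764]
```

View pics/e2.png

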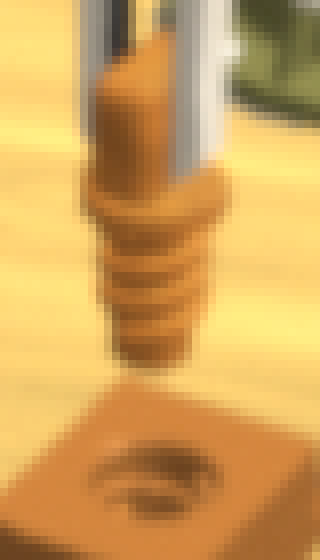

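```bash
python3 -m pendant '[{"rx":0,"ry":0,"rz":-0.45,"tx":-0.1,"ty":0.06,"tz":0.3,"grip":1},{"rx":0,"ry":0,"rz":0,"tx":0,"ty":0,"tz":0.35,"grip":1},{"rx":0,"ry":0,"rz":0,"tx":0,"ty":0,"tz":0.35,"grip":1},{"rx":0,"ry":0,"rz":0,"tx":0,"ty":0,"tz":0,"grip":1},{"rx":0,"ry":0,"rz":0,"tx":0,"ty":0,"tz":0,"grip":1}]'
python3 - <<'E'
from h import *
go(.499,-.013,.245,163.65)
s=ctrl.camera("scene"); cv2.imwrite("pics/e3.png",cv2.convertScaleAbs(cv2.resize(s["pixels"][145:220,295:360],None,fx=8,fy=8,interpolation=cv2.INTER_NEAREST),alpha=1.6))
go(.499,-.013,.245,163.65)
o=ctrl.get_obs(); x,y,z=o["ee_pos"]; tz=z-.1805; print(tz)
a=np.linspace(0,6.28,60)
E=np.array([proj(s,[x+.0155*np.cos(t),y+.0155*np.sin(t),tz]) for t in a])
print("tip l/r/bot crop",(E[:,0].min()-294.5)*8,(E[:,0].max()-294.5)*8,(E[:,1].max()-144.5)*8)
N=np.array([.4988,-.0131])
E=np.array([proj(s,[N[0]+.0245*np.cos(t),N[1]+.0245*np.sin(t),.055]) for t in a])
print("hole l/r/t/b",(E[:,0].min()-294.5)*8,(E[:,0].max()-294.5)*8,(E[:,1].min()-144.5)*8,(E[:,1].max()-144.5)*8)
t,b=[(proj(s,[x,y,q])-[294.5,144.5])*8 for q in (tz+.125,tz)]; print("axis",t,b)
E
```

```text
time_s: 6.8
ee_pos: [0.5041, -0.017, 0.2481]
eef_rot: [-3.141, 0.006, 2.859]
force: [0.8, -0.4, -0.9]
grip_width: 0.0259
t 6.8 pos [ 0.5041 -0.017   0.2481] yaw 163.8 q [-0.11  0.25  1.72 -0.    1.17 -1.39] w 0.0259 F [ 0.8 -0.4 -0.9]
shift shares [0.15 0.06 0.08] turn shares [-0.01  0.08  0.03] if turned first: shift [0.15 0.06 0.08]
t 6.85 pos [ 0.504 -0.017  0.248] yaw 163.8 q [-0.11  0.25  1.72 -0.    1.17 -1.39] w 0.0255 F [ 0.2 -0.1 -2.3]
shift shares [0.15 0.06 0.07] turn shares [-0.01  0.08  0.03] if turned first: shift [0.15 0.06 0.08]
0.06752719405913937
tip l/r/bot crop 214.64042281959019 296.0174715136891 441.0975738384552
hole l/r/t/b 204.25263381496416 331.70035792157296 400.06104124066974 475.57893077287304
axis [259.41974966 132.41581053] [255.30618694 416.96135358]
```

View pics/e3.png

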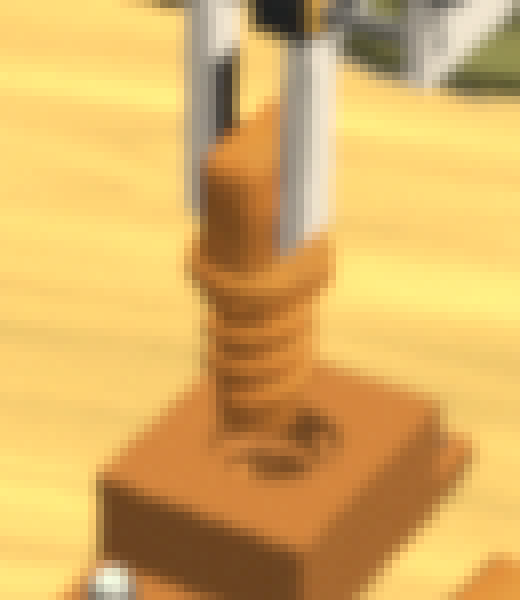

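```bash
python3 -m pendant '[{"rx":0,"ry":0,"rz":0,"tx":0.15,"ty":0.11,"tz":0,"grip":1},{"rx":0,"ry":0,"rz":0,"tx":0,"ty":0,"tz":0,"grip":1},{"rx":0,"ry":0,"rz":0,"tx":0,"ty":0,"tz":0,"grip":1}]'
python3 - <<'E'
from h import *
s=ctrl.camera("scene"); cv2.imwrite("pics/e4.png",cv2.convertScaleAbs(cv2.resize(s["pixels"][145:220,295:360],None,fx=8,fy=8,interpolation=cv2.INTER_NEAREST),alpha=1.6))
go(.4995,-.011,.235,163.65)
E
```

```text
time_s: 7.1
ee_pos: [0.4999, -0.011, 0.2495]
eef_rot: [-3.141, 0.007, 2.858]
force: [0.6, -0.2, -1.1]
grip_width: 0.0261
t 7.15 pos [ 0.4999 -0.011   0.2495] yaw 163.7 q [-0.09  0.24  1.73 -0.    1.17 -1.38] w 0.0261 F [ 0.1 -0.3 -1.2]
shift shares [ 0.01 -0.    0.36] turn shares [-0.01  0.11  0.02] if turned first: shift [ 0.01 -0.    0.36]
```

View pics/e4.png

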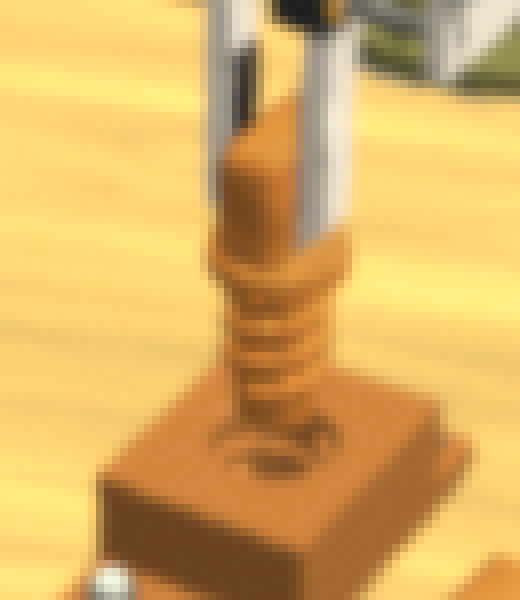

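```bash
python3 -m pendant '[{"rx":0,"ry":0.12,"rz":0,"tx":0,"ty":-0.03,"tz":0.25,"grip":1},{"rx":0,"ry":0,"rz":0,"tx":0,"ty":0,"tz":0.25,"grip":1},{"rx":0,"ry":0,"rz":0,"tx":0,"ty":0,"tz":0.1,"grip":1},{"rx":0,"ry":0,"rz":0,"tx":0,"ty":0,"tz":0.1,"grip":1}]'
python3 - <<'E'
from h import *
go(.4995,-.012,.205,163.65)
E
```

```text
time_s: 7.48
ee_pos: [0.4999, -0.0122, 0.2202]
eef_rot: [-3.142, 0.001, 2.858]
force: [-0.7, -0.9, -1.1]
grip_width: 0.0261
t 7.48 pos [ 0.4999 -0.0122  0.2202] yaw 163.8 q [-0.1   0.28  1.75 -0.    1.11 -1.39] w 0.0261 F [-0.7 -0.9 -1.1]
shift shares [0.01 0.   0.38] turn shares [-0.    0.01  0.03] if turned first: shift [0.01 0.   0.38]
```

```bash
python3 -m pendant '[{"rx":0,"ry":0,"rz":0,"tx":0,"ty":0,"tz":0.12,"grip":1},{"rx":0,"ry":0,"rz":0,"tx":0,"ty":0,"tz":0.1,"grip":1},{"rx":0,"ry":0,"rz":0,"tx":0,"ty":0,"tz":0.08,"grip":1}]'
python3 -c "
from h import *
go(.4995,-.012,.2005,163.65)"
```

```text
time_s: 7.73
ee_pos: [0.4996, -0.0123, 0.206]
eef_rot: [-3.141, -0.001, 2.858]
force: [0.7, -0.2, -2.0]
grip_width: 0.0255
t 7.73 pos [ 0.4996 -0.0123  0.206 ] yaw 163.8 q [-0.1   0.3   1.77 -0.    1.08 -1.39] w 0.0255 F [ 0.7 -0.2 -2. ]
shift shares [0.01 0.01 0.14] turn shares [-0.   -0.01  0.03] if turned first: shift [0.01 0.01 0.14]
```

```bash
python3 -m pendant '[{"rx":0,"ry":0,"rz":0,"tx":0,"ty":0,"tz":0.08,"grip":1},{"rx":0,"ry":0,"rz":0,"tx":0,"ty":0,"tz":0.08,"grip":1}]'
python3 -m pendant '[{"rx":0,"ry":0,"rz":0,"tx":0,"ty":0,"tz":0.06,"grip":1}]'
python3 -c "
from h import *
go(.4995,-.012,.2005,163.65)"
```

```text
time_s: 7.9
ee_pos: [0.5004, -0.0125, 0.2002]
eef_rot: [3.142, 0.002, 2.858]
force: [-2.9, -4.6, 33.7]
grip_width: 0.0256
time_s: 7.98
ee_pos: [0.5014, -0.0128, 0.1997]
eef_rot: [3.141, 0.006, 2.858]
force: [-4.0, -4.5, 28.0]
grip_width: 0.026
t 7.98 pos [ 0.5014 -0.0128  0.1997] yaw 163.8 q [-0.1   0.31  1.77 -0.    1.06 -1.39] w 0.026 F [-4.  -4.5 28. ]
shift shares [ 0.05  0.01 -0.02] turn shares [0.   0.08 0.03] if turned first: shift [ 0.05  0.01 -0.02]
```

```bash
python3 -m pendant '[{"rx":0,"ry":0,"rz":0.3,"tx":0.03,"ty":0.01,"tz":-0.03,"grip":1},{"rx":0,"ry":0,"rz":0.7,"tx":0,"ty":0,"tz":0,"grip":1},{"rx":0,"ry":0,"rz":0.8,"tx":0,"ty":0,"tz":0.006,"grip":1},{"rx":0,"ry":0,"rz":0.8,"tx":0,"ty":0,"tz":0.006,"grip":1}]'
python3 -c "
from h import *
go(.4995,-.012,.2005,163.65)"
```

```text
time_s: 8.32
ee_pos: [0.5011, -0.0123, 0.2016]
eef_rot: [3.139, 0.009, 2.671]
force: [0.2, -1.9, -1.2]
grip_width: 0.0258
t 8.32 pos [ 0.5011 -0.0123  0.2016] yaw 153.0 q [-0.1   0.3   1.77 -0.    1.06 -1.2 ] w 0.0258 F [ 0.2 -1.9 -1.2]
shift shares [ 0.04 -0.01  0.03] turn shares [ 0.02  0.14 -2.65] if turned first: shift [ 0.04 -0.    0.03]
```

```bash
python3 -m pendant '[{"rx":0,"ry":0.12,"rz":0.9,"tx":0.02,"ty":0,"tz":0.02,"grip":1},{"rx":0,"ry":0,"rz":0.9,"tx":0.02,"ty":0,"tz":0.015,"grip":1},{"rx":0,"ry":0,"rz":0.9,"tx":0,"ty":0,"tz":0.015,"grip":1},{"rx":0,"ry":0,"rz":0.9,"tx":0,"ty":0,"tz":0.015,"grip":1}]'
python3 -c "
from h import *
go(.4995,-.012,.2005,163.65)"
```

```text
time_s: 8.65
ee_pos: [0.4997, -0.0132, 0.1986]
eef_rot: [-3.141, 0.003, 2.408]
force: [-2.4, -0.9, 4.5]
grip_width: 0.026
t 8.65 pos [ 0.4997 -0.0132  0.1986] yaw 138.0 q [-0.1   0.3   1.78 -0.    1.06 -0.93] w 0.026 F [-2.4 -0.9  4.5]
shift shares [ 0.02  0.02 -0.05] turn shares [-0.02  0.05 -6.42] if turned first: shift [ 0.01  0.03 -0.05]
```

```bash
python3 -m pendant '[{"rx":0,"ry":0,"rz":0.9,"tx":0,"ty":0,"tz":0.009,"grip":1},{"rx":0,"ry":0,"rz":0.9,"tx":0,"ty":0,"tz":0.009,"grip":1},{"rx":0,"ry":0,"rz":0.9,"tx":0,"ty":0,"tz":0.009,"grip":1},{"rx":0,"ry":0,"rz":0.9,"tx":0,"ty":0,"tz":0.009,"grip":1}]'
python3 -c "
from h import *
go(.4995,-.0125,.2005,163.65)"
```

```text
time_s: 8.98
ee_pos: [0.4995, -0.0137, 0.1973]
eef_rot: [-3.141, 0.004, 2.143]
force: [-2.2, -1.6, 2.3]
grip_width: 0.0255
t 8.98 pos [ 0.4995 -0.0137  0.1973] yaw 122.8 q [-0.1   0.31  1.78 -0.    1.06 -0.67] w 0.0255 F [-2.2 -1.6  2.3]
shift shares [ 0.02  0.02 -0.08] turn shares [ -0.03   0.05 -10.22] if turned first: shift [ 0.01  0.03 -0.08]
```

```bash
python3 -m pendant '[{"rx":0,"ry":0,"rz":0.9,"tx":0.01,"ty":0,"tz":0.011,"grip":1},{"rx":0,"ry":0,"rz":0.9,"tx":0.01,"ty":0,"tz":0.011,"grip":1},{"rx":0,"ry":0,"rz":0.9,"tx":0,"ty":0,"tz":0.011,"grip":1},{"rx":0,"ry":0,"rz":0.9,"tx":0,"ty":0,"tz":0.011,"grip":1},{"rx":0,"ry":0,"rz":0.9,"tx":0,"ty":0,"tz":0.011,"grip":1},{"rx":0,"ry":0,"rz":0.9,"tx":0,"ty":0,"tz":0.011,"grip":1}]'
python3 -c "
from h import *
go(.4995,-.0125,.2005,163.65)"
```

```text
time_s: 9.48
ee_pos: [0.4984, -0.014, 0.1955]
eef_rot: [-3.14, 0.006, 1.746]
force: [-0.8, -1.1, 0.8]
grip_width: 0.0262
t 9.48 pos [ 0.4984 -0.014   0.1955] yaw 100.0 q [-0.1   0.31  1.78 -0.01  1.05 -0.27] w 0.0262 F [-0.8 -1.1  0.8]
shift shares [ 0.03  0.03 -0.13] turn shares [ -0.07   0.07 -15.91] if turned first: shift [-0.02  0.04 -0.13]
```

```bash
python3 -m pendant '[{"rx":0,"ry":0,"rz":0.9,"tx":0,"ty":-0.01,"tz":0.011,"grip":1},{"rx":0.07,"ry":0,"rz":0.9,"tx":0,"ty":0,"tz":0.011,"grip":1},{"rx":0,"ry":0,"rz":0.9,"tx":0,"ty":0,"tz":0.011,"grip":1},{"rx":0,"ry":0,"rz":0.9,"tx":0,"ty":0,"tz":0.011,"grip":1},{"rx":0,"ry":0,"rz":0.9,"tx":0,"ty":0,"tz":0.011,"grip":1},{"rx":0,"ry":0,"rz":0.9,"tx":0,"ty":0,"tz":0.011,"grip":1}]'
python3 -c "
from h import *
go(.4995,-.0125,.2005,163.65)"
```

```text
time_s: 9.98
ee_pos: [0.4979, -0.0142, 0.1936]
eef_rot: [-3.139, 0.008, 1.348]
force: [-1.4, 0.4, 1.7]
grip_width: 0.0259
t 9.98 pos [ 0.4979 -0.0142  0.1936] yaw 77.3 q [-0.1   0.31  1.78 -0.01  1.05  0.13] w 0.0259 F [-1.4  0.4  1.7]
shift shares [ 0.05  0.03 -0.17] turn shares [ -0.12   0.07 -21.6 ] if turned first: shift [-0.03  0.05 -0.17]
```

```bash
python3 -m pendant '[{"rx":-0.12,"ry":0.07,"rz":0.9,"tx":0,"ty":0,"tz":0.012,"grip":1},{"rx":0,"ry":0,"rz":0.9,"tx":0,"ty":0,"tz":0.012,"grip":1},{"rx":0,"ry":0,"rz":0.9,"tx":0,"ty":0,"tz":0.012,"grip":1},{"rx":0,"ry":0,"rz":0.9,"tx":0,"ty":0,"tz":0.012,"grip":1},{"rx":0,"ry":0,"rz":0,"tx":0,"ty":0,"tz":0,"grip":1},{"rx":0,"ry":0,"rz":0,"tx":0,"ty":0,"tz":0,"grip":1}]'
python3 - <<'E'
from h import *
go(.4995,-.0125,.2005,163.65)
s=ctrl.camera("scene"); crop(s,285,130,90,90,6,"pics/e5.png")
E
```

```text
time_s: 10.48
ee_pos: [0.4965, -0.0138, 0.1925]
eef_rot: [3.139, 0.003, 1.082]
force: [-0.6, -0.3, -0.4]
grip_width: 0.0257
t 10.48 pos [ 0.4965 -0.0138  0.1925] yaw 62.0 q [-0.1   0.31  1.79 -0.    1.04  0.39] w 0.0257 F [-0.6 -0.3 -0.4]
shift shares [ 0.06  0.05 -0.2 ] turn shares [-1.000e-02  7.000e-02 -2.541e+01] if turned first: shift [-0.06  0.05 -0.2 ]
```

View pics/e5.png

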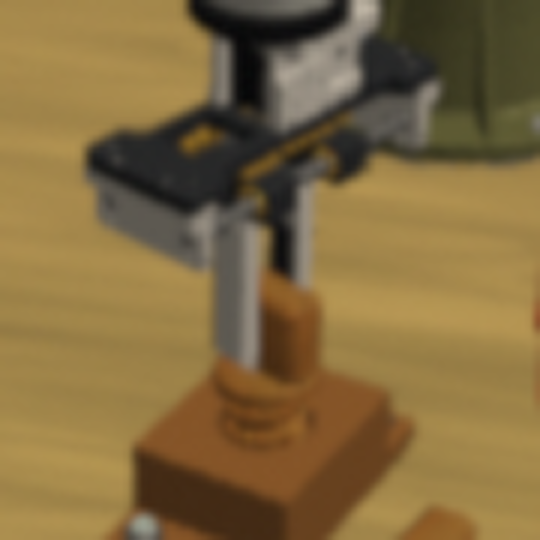

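```bash
python3 -m pendant '[{"rx":0,"ry":0,"rz":-0.9,"tx":0,"ty":0,"tz":-0.011,"grip":1},{"rx":0,"ry":0,"rz":-0.9,"tx":0,"ty":0,"tz":-0.008,"grip":1},{"rx":0,"ry":0,"rz":-0.9,"tx":0,"ty":0,"tz":-0.008,"grip":1},{"rx":0,"ry":0,"rz":-0.9,"tx":0,"ty":0,"tz":-0.008,"grip":1},{"rx":0,"ry":0,"rz":-0.9,"tx":0,"ty":0,"tz":-0.008,"grip":1},{"rx":0,"ry":0,"rz":-0.9,"tx":0,"ty":0,"tz":-0.008,"grip":1}]'
python3 -c "
from h import *
go(.4995,-.0125,.2005,163.65)"
```

```text
time_s: 11.03
ee_pos: [0.4973, -0.0144, 0.1944]
eef_rot: [3.138, 0.005, 1.485]
force: [-0.4, -0.8, -1.4]
grip_width: 0.026
t 11.03 pos [ 0.4973 -0.0144  0.1944] yaw 85.1 q [-0.1   0.31  1.79 -0.01  1.05 -0.01] w 0.026 F [-0.4 -0.8 -1.4]
shift shares [ 0.05  0.05 -0.15] turn shares [ -0.     0.1  -19.64] if turned first: shift [-0.04  0.06 -0.15]
```

```bash
python3 -m pendant '[{"rx":0,"ry":0.08,"rz":-0.9,"tx":0,"ty":0,"tz":-0.008,"grip":1},{"rx":0,"ry":0,"rz":-0.9,"tx":0.01,"ty":0.01,"tz":-0.008,"grip":1},{"rx":0,"ry":0,"rz":-0.9,"tx":0.01,"ty":0.01,"tz":-0.008,"grip":1},{"rx":0,"ry":0,"rz":-0.9,"tx":0,"ty":0,"tz":-0.008,"grip":1},{"rx":0,"ry":0,"rz":-0.9,"tx":0,"ty":0,"tz":-0.008,"grip":1},{"rx":0,"ry":0,"rz":-0.9,"tx":0,"ty":0,"tz":-0.008,"grip":1},{"rx":0,"ry":0,"rz":-0.9,"tx":0,"ty":0,"tz":-0.008,"grip":1},{"rx":0,"ry":0,"rz":-0.9,"tx":0,"ty":0,"tz":-0.008,"grip":1}]'
python3 -c "
from h import *
go(.4995,-.0125,.2005,163.65)"
```

```text
time_s: 11.7
ee_pos: [0.4992, -0.0152, 0.1967]
eef_rot: [3.137, 0.006, 2.03]
force: [0.5, 0.1, -2.2]
grip_width: 0.0259
t 11.7 pos [ 0.4992 -0.0152  0.1967] yaw 116.3 q [-0.1   0.3   1.78 -0.    1.05 -0.56] w 0.0259 F [ 0.5  0.1 -2.2]
shift shares [ 0.06  0.04 -0.1 ] turn shares [  0.03   0.11 -11.83] if turned first: shift [ 0.01  0.07 -0.1 ]
```

```bash
python3 -m pendant '[{"rx":0,"ry":0.1,"rz":-0.9,"tx":0.01,"ty":0.01,"tz":-0.008,"grip":1},{"rx":0,"ry":0,"rz":-0.9,"tx":0.01,"ty":0.01,"tz":-0.008,"grip":1},{"rx":0,"ry":0,"rz":-0.9,"tx":0.01,"ty":0.01,"tz":-0.008,"grip":1},{"rx":0,"ry":0,"rz":-0.9,"tx":0,"ty":0,"tz":-0.008,"grip":1},{"rx":0,"ry":0,"rz":-0.9,"tx":0,"ty":0,"tz":-0.008,"grip":1},{"rx":0,"ry":0,"rz":-0.9,"tx":0,"ty":0,"tz":-0.008,"grip":1},{"rx":0,"ry":0,"rz":-0.9,"tx":0,"ty":0,"tz":-0.008,"grip":1},{"rx":0,"ry":0,"rz":-0.9,"tx":0,"ty":0,"tz":-0.008,"grip":1}]'
python3 -m pendant '[{"rx":0,"ry":0.05,"rz":-0.9,"tx":0.01,"ty":0.01,"tz":-0.008,"grip":1},{"rx":0,"ry":0,"rz":-0.9,"tx":0,"ty":0,"tz":-0.008,"grip":1},{"rx":0,"ry":0,"rz":-0.9,"tx":0,"ty":0,"tz":-0.008,"grip":1},{"rx":0,"ry":0,"rz":-0.9,"tx":0,"ty":0,"tz":-0.008,"grip":1}]'
python3 -c "
from h import *
go(.4995,-.0125,.2015,163.65)"
```

```text
time_s: 12.37
ee_pos: [0.5008, -0.0144, 0.1991]
eef_rot: [3.137, 0.006, 2.575]
force: [0.5, 1.0, -1.6]
grip_width: 0.0257
time_s: 12.7
ee_pos: [0.501, -0.0138, 0.2]
eef_rot: [3.137, 0.004, 2.847]
force: [0.5, -0.4, -1.9]
grip_width: 0.0257
t 12.7 pos [ 0.501  -0.0138  0.2   ] yaw 163.1 q [-0.1   0.3   1.77  0.    1.06 -1.38] w 0.0257 F [ 0.5 -0.4 -1.9]
shift shares [ 0.05  0.02 -0.04] turn shares [ 0.07  0.06 -0.13] if turned first: shift [ 0.05  0.02 -0.04]
```

Now lift straight out, gently first.

```bash
python3 -m pendant '[{"rx":0.05,"ry":0.05,"rz":-0.1,"tx":0.02,"ty":0.02,"tz":-0.15,"grip":1},{"rx":0,"ry":0,"rz":0,"tx":0,"ty":0,"tz":-0.2,"grip":1},{"rx":0,"ry":0,"rz":0,"tx":0,"ty":0,"tz":-0.3,"grip":1}]'
python3 -c "
from h import *
go(.4995,-.0125,.29,163.65)"
```

```text
time_s: 12.95
ee_pos: [0.5002, -0.0128, 0.2256]
eef_rot: [3.141, -0.002, 2.859]
force: [0.1, 0.1, -1.1]
grip_width: 0.026
t 12.95 pos [ 0.5002 -0.0128  0.2256] yaw 163.8 q [-0.1   0.27  1.75  0.    1.12 -1.39] w 0.026 F [ 0.1  0.1 -1.1]
shift shares [ 0.02  0.   -1.61] turn shares [ 0.   -0.03  0.03] if turned first: shift [ 0.02  0.   -1.61]
```

```bash
python3 -m pendant '[{"rx":0,"ry":0,"rz":0,"tx":0,"ty":0,"tz":-0.9,"grip":1},{"rx":0,"ry":0,"rz":0,"tx":0,"ty":0,"tz":-0.9,"grip":1},{"rx":0,"ry":0,"rz":0,"tx":0,"ty":0.4,"tz":-0.8,"grip":1},{"rx":0,"ry":0,"rz":0,"tx":0.1,"ty":0.8,"tz":-0.3,"grip":1},{"rx":0,"ry":0,"rz":0,"tx":0.15,"ty":0.9,"tz":0,"grip":1},{"rx":0,"ry":0,"rz":0,"tx":0.15,"ty":0.9,"tz":0,"grip":1}]'
python3 -c "
from h import *
go(.544,.333,.33,163.65)"
```

```text
time_s: 13.45
ee_pos: [0.5185, 0.1059, 0.355]
eef_rot: [3.139, 0.003, 2.842]
force: [0.7, -0.7, -2.0]
grip_width: 0.0254
t 13.45 pos [0.5185 0.1059 0.355 ] yaw 162.8 q [ 0.13  0.22  1.5   0.    1.42 -1.14] w 0.0254 F [ 0.7 -0.7 -2. ]
shift shares [1.07 5.61 0.63] turn shares [ 0.03  0.04 -0.21] if turned first: shift [0.99 5.63 0.62]
```

```bash
python3 -m pendant '[{"rx":0,"ry":0.04,"rz":0,"tx":0.18,"ty":0.9,"tz":0,"grip":1},{"rx":0,"ry":0,"rz":0,"tx":0.18,"ty":0.9,"tz":0,"grip":1},{"rx":0,"ry":0,"rz":0,"tx":0.18,"ty":0.9,"tz":0.1,"grip":1},{"rx":0,"ry":0,"rz":0,"tx":0.18,"ty":0.9,"tz":0.2,"grip":1},{"rx":0,"ry":0,"rz":0,"tx":0.18,"ty":0.9,"tz":0.2,"grip":1},{"rx":0,"ry":0,"rz":0,"tx":0.1,"ty":0.7,"tz":0.1,"grip":1},{"rx":0,"ry":0,"rz":0,"tx":0,"ty":0,"tz":0,"grip":1}]'
python3 - <<'E'
from h import *
go(.544,.333,.26,163.65)
s=ctrl.camera("scene"); crop(s,370,120,130,150,4,"pics/f1.png")
E
```

```text
time_s: 14.03
ee_pos: [0.54, 0.3326, 0.338]
eef_rot: [3.135, 0.005, 2.835]
force: [-1.4, -1.0, -1.7]
grip_width: 0.0257
t 14.03 pos [0.54   0.3326 0.338 ] yaw 162.5 q [ 0.49  0.47  1.21  0.    1.46 -0.77] w 0.0257 F [-1.4 -1.  -1.7]
shift shares [-0.08  0.03  1.95] turn shares [ 0.09  0.07 -0.3 ] if turned first: shift [-0.09  0.04  1.95]
```

View pics/f1.png

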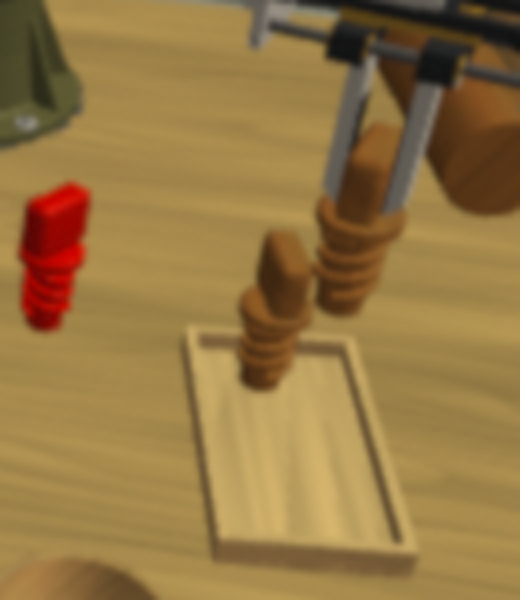

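```bash
python3 -m pendant '[{"rx":0.1,"ry":0.07,"rz":-0.3,"tx":-0.15,"ty":0.03,"tz":0.5,"grip":1},{"rx":0,"ry":0,"rz":0,"tx":0,"ty":0,"tz":0.8,"grip":1},{"rx":0,"ry":0,"rz":0,"tx":0,"ty":0,"tz":0.8,"grip":1},{"rx":0,"ry":0,"rz":0,"tx":0,"ty":0,"tz":0.7,"grip":1},{"rx":0,"ry":0,"rz":0,"tx":0,"ty":0,"tz":0.3,"grip":1},{"rx":0,"ry":0,"rz":0,"tx":0,"ty":0,"tz":0,"grip":1}]'
python3 - <<'E'
from h import *
go(.547,.333,.189,163.65)
s=ctrl.camera("scene"); crop(s,370,120,130,150,4,"pics/f2.png")
E
```

```text
time_s: 14.58
ee_pos: [0.5472, 0.3265, 0.2161]
eef_rot: [3.139, 0.005, 2.85]
force: [-0.5, -0.6, -1.3]
grip_width: 0.026
t 14.58 pos [0.5472 0.3265 0.2161] yaw 163.3 q [ 0.48  0.57  1.35 -0.    1.22 -0.8 ] w 0.026 F [-0.5 -0.6 -1.3]
shift shares [0.05 0.15 0.68] turn shares [ 0.04  0.07 -0.09] if turned first: shift [0.05 0.15 0.68]
```

View pics/f2.png

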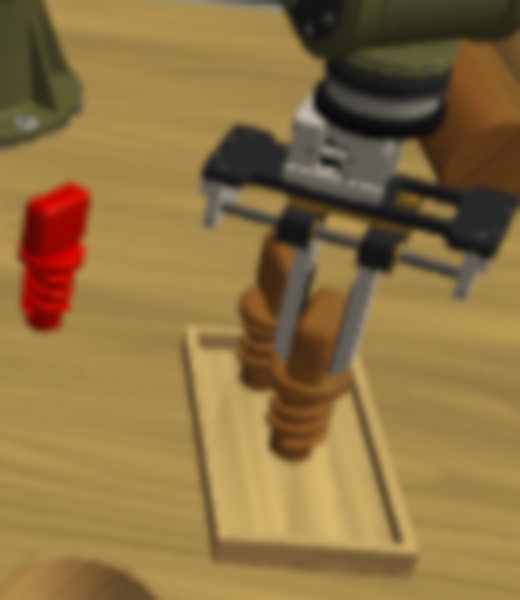

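```bash
python3 -m pendant '[{"rx":0.04,"ry":0.07,"rz":0,"tx":0.03,"ty":0.1,"tz":0.35,"grip":1},{"rx":0,"ry":0,"rz":0,"tx":0,"ty":0,"tz":0.15,"grip":1},{"rx":0,"ry":0,"rz":0,"tx":0,"ty":0,"tz":0.08,"grip":1},{"rx":0,"ry":0,"rz":0,"tx":0,"ty":0,"tz":0.05,"grip":1}]'
python3 -c "
from h import *
go(.547,.333,.189,163.65)"
```

```text
time_s: 14.97
ee_pos: [0.5491, 0.3305, 0.1956]
eef_rot: [3.137, 0.005, 2.847]
force: [-0.7, -0.5, -2.4]
grip_width: 0.0261
t 14.97 pos [0.5491 0.3305 0.1956] yaw 163.1 q [ 0.48  0.6   1.35 -0.    1.18 -0.79] w 0.0261 F [-0.7 -0.5 -2.4]
shift shares [0.07 0.04 0.16] turn shares [ 0.07  0.08 -0.13] if turned first: shift [0.07 0.04 0.16]
```

```bash
python3 -m pendant '[{"rx":0.08,"ry":0.1,"rz":0,"tx":0,"ty":0,"tz":0.1,"grip":1},{"rx":0,"ry":0,"rz":0,"tx":0,"ty":0,"tz":0.08,"grip":1},{"rx":0,"ry":0,"rz":0,"tx":0,"ty":0,"tz":0.05,"grip":1}]'
python3 -c "
from h import *
go(.547,.333,.189,163.65)"
```

```text
time_s: 15.22
ee_pos: [0.5496, 0.3308, 0.1877]
eef_rot: [3.141, -0.0, 2.847]
force: [-5.5, -4.5, 20.8]
grip_width: 0.0257
t 15.22 pos [0.5496 0.3308 0.1877] yaw 163.1 q [ 0.48  0.61  1.35  0.    1.18 -0.79] w 0.0257 F [-5.5 -4.5 20.8]
shift shares [ 0.08  0.03 -0.03] turn shares [ 0.01 -0.   -0.13] if turned first: shift [ 0.08  0.03 -0.03]
```

```bash
python3 -m pendant '[{"rx":0,"ry":0,"rz":0,"tx":0,"ty":0,"tz":-0.01,"grip":1},{"rx":0,"ry":0,"rz":0,"tx":0,"ty":0,"tz":0,"grip":0.3},{"rx":0,"ry":0,"rz":0,"tx":0,"ty":0,"tz":0,"grip":0},{"rx":0,"ry":0,"rz":0,"tx":0,"ty":0,"tz":0,"grip":-0.4},{"rx":0,"ry":0,"rz":0,"tx":0,"ty":0,"tz":0,"grip":-0.4},{"rx":0,"ry":0,"rz":0,"tx":0,"ty":0,"tz":0,"grip":-0.4}]'
python3 -c "
from h import *
go(.547,.333,.189,163.65)"
```

```text
time_s: 15.72
ee_pos: [0.55, 0.3311, 0.1892]
eef_rot: [3.139, 0.001, 2.847]
force: [0.4, -0.5, -0.2]
grip_width: 0.0557
t 15.72 pos [0.55   0.3311 0.1892] yaw 163.1 q [ 0.48  0.61  1.35  0.    1.18 -0.79] w 0.0557 F [ 0.4 -0.5 -0.2]
shift shares [0.09 0.02 0.01] turn shares [ 0.04  0.02 -0.13] if turned first: shift [0.09 0.02 0.01]
```

```bash
python3 -m pendant '[{"rx":0,"ry":0,"rz":0,"tx":0,"ty":0,"tz":-0.5,"grip":-1},{"rx":0,"ry":0,"rz":0,"tx":0,"ty":0,"tz":-0.8,"grip":-1},{"rx":0,"ry":0,"rz":0,"tx":0,"ty":0,"tz":-0.8,"grip":-1},{"rx":0,"ry":0,"rz":0,"tx":0,"ty":0,"tz":-0.3,"grip":-1}]'
python3 - <<'E'
from h import *
go(.660,.097,.28,164)
s=ctrl.camera("scene"); crop(s,370,120,130,150,4,"pics/f3.png")
E
```

```text
time_s: 16.05
ee_pos: [0.5489, 0.3304, 0.2843]
eef_rot: [-3.138, -0.005, 2.847]
force: [-0.1, 0.1, 0.6]
grip_width: 0.0825
t 16.05 pos [0.5489 0.3304 0.2843] yaw 163.1 q [ 0.48  0.52  1.26  0.    1.37 -0.79] w 0.0825 F [-0.1  0.1  0.6]
shift shares [-4.35 -4.78  0.1 ] turn shares [-0.05 -0.07 -0.21] if turned first: shift [-4.28 -4.84  0.11]
```

View pics/f3.png

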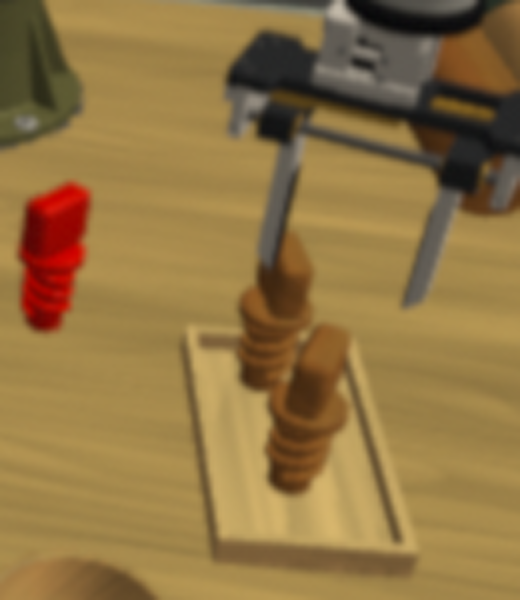

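Screw_a stands upright in the tray, released; done_right is undisturbed behind it. On to the other screw.

```bash
python3 -m pendant '[{"rx":0,"ry":0,"rz":0,"tx":-0.6,"ty":-0.66,"tz":0,"grip":-1},{"rx":0,"ry":0,"rz":0,"tx":-0.65,"ty":-0.7,"tz":0,"grip":-1},{"rx":0,"ry":0,"rz":0,"tx":-0.65,"ty":-0.7,"tz":0,"grip":-1},{"rx":0,"ry":0,"rz":0,"tx":-0.65,"ty":-0.7,"tz":0,"grip":-1},{"rx":0,"ry":0,"rz":0,"tx":-0.65,"ty":-0.7,"tz":0,"grip":-1},{"rx":0,"ry":0,"rz":0,"tx":-0.65,"ty":-0.7,"tz":0,"grip":-1},{"rx":0,"ry":0,"rz":0,"tx":0,"ty":-0.2,"tz":0,"grip":-1},{"rx":0,"ry":0,"rz":0,"tx":0,"ty":0,"tz":0,"grip":-1}]'
python3 - <<'E'
from h import *
go(.660,.097,.25,164)
E
```

```text
time_s: 16.77
ee_pos: [0.6488, 0.1111, 0.2797]
eef_rot: [-3.139, -0.006, 2.852]
force: [-0.0, -0.3, -0.4]
grip_width: 0.0939
t 16.77 pos [0.6488 0.1111 0.2797] yaw 163.4 q [ 0.11  0.57  1.2   0.    1.38 -1.17] w 0.0939 F [-0.  -0.3 -0.4]
shift shares [-0.37 -0.26  0.74] turn shares [-0.03 -0.09 -0.15] if turned first: shift [-0.37 -0.26  0.74]
```

```bash
python3 -m pendant '[{"rx":0,"ry":-0.09,"rz":-0.15,"tx":-0.35,"ty":-0.25,"tz":0.3,"grip":-1},{"rx":0,"ry":0,"rz":0,"tx":0,"ty":0,"tz":0.3,"grip":-1},{"rx":0,"ry":0,"rz":0,"tx":0,"ty":0,"tz":0,"grip":-1},{"rx":0,"ry":0,"rz":0,"tx":0,"ty":0,"tz":0,"grip":-1}]'
python3 - <<'E'
from h import *
s=ctrl.camera("scene"); crop(s,290,110,130,150,4,"pics/g1.png")
go(.660,.097,.182,164)
E
```

```text
time_s: 17.1
ee_pos: [0.6586, 0.0992, 0.2523]
eef_rot: [-3.139, -0.002, 2.863]
force: [-0.4, -0.1, 0.8]
grip_width: 0.0942
t 17.15 pos [0.6584 0.0995 0.2522] yaw 164.1 q [ 0.1   0.6   1.21 -0.    1.34 -1.2 ] w 0.0939 F [1.  0.8 0.3]
shift shares [-0.06 -0.04  1.76] turn shares [-0.04 -0.04  0.01] if turned first: shift [-0.06 -0.05  1.76]
```

View pics/g1.png

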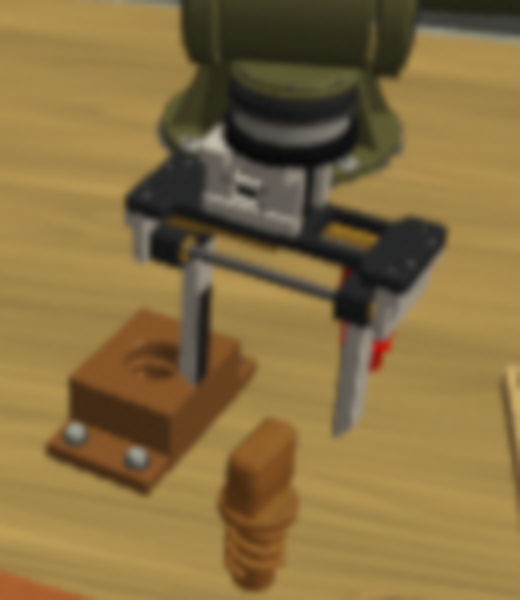

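```bash
python3 -m pendant '[{"rx":0,"ry":0,"rz":0,"tx":-0.05,"ty":-0.04,"tz":0.5,"grip":-1},{"rx":0,"ry":0,"rz":0,"tx":0,"ty":0,"tz":0.5,"grip":-1},{"rx":0,"ry":0.05,"rz":0,"tx":0,"ty":0,"tz":0.45,"grip":-1},{"rx":0,"ry":0.05,"rz":0,"tx":0,"ty":0,"tz":0.35,"grip":-1},{"rx":0,"ry":0,"rz":0,"tx":0,"ty":0,"tz":0.05,"grip":-0.5},{"rx":0,"ry":0,"rz":0,"tx":0,"ty":0,"tz":0,"grip":0}]'
python3 - <<'E'
from h import *
go(.660,.097,.182,164)
E
```

```text
time_s: 17.65
ee_pos: [0.659, 0.1036, 0.1797]
eef_rot: [-3.141, -0.005, 2.869]
force: [0.2, 0.1, 0.0]
grip_width: 0.0843
t 17.65 pos [0.659  0.1036 0.1797] yaw 164.4 q [ 0.1   0.67  1.27  0.    1.21 -1.2 ] w 0.0843 F [0.2 0.1 0. ]
shift shares [-0.07 -0.15 -0.06] turn shares [-0.   -0.07  0.1 ] if turned first: shift [-0.07 -0.15 -0.06]
```

```bash
python3 -m pendant '[{"rx":0,"ry":-0.06,"rz":0,"tx":-0.05,"ty":-0.15,"tz":-0.06,"grip":0},{"rx":0,"ry":0,"rz":0,"tx":0,"ty":0,"tz":0,"grip":0},{"rx":0,"ry":0,"rz":0,"tx":0,"ty":0,"tz":0,"grip":0.2}]'
python3 - <<'E'
from h import *
go(.660,.097,.182,164)
s=ctrl.camera("scene"); crop(s,290,140,130,130,4,"pics/g2.png")
E
```

```text
time_s: 17.9
ee_pos: [0.6599, 0.0975, 0.185]
eef_rot: [3.141, 0.003, 2.87]
force: [-0.3, 0.2, 0.1]
grip_width: 0.0641
t 17.9 pos [0.6599 0.0975 0.185 ] yaw 164.4 q [ 0.09  0.66  1.27 -0.    1.21 -1.21] w 0.0641 F [-0.3  0.2  0.1]
shift shares [-0.01 -0.01  0.08] turn shares [0.01 0.04 0.11] if turned first: shift [-0.01 -0.01  0.08]
```

View pics/g2.png

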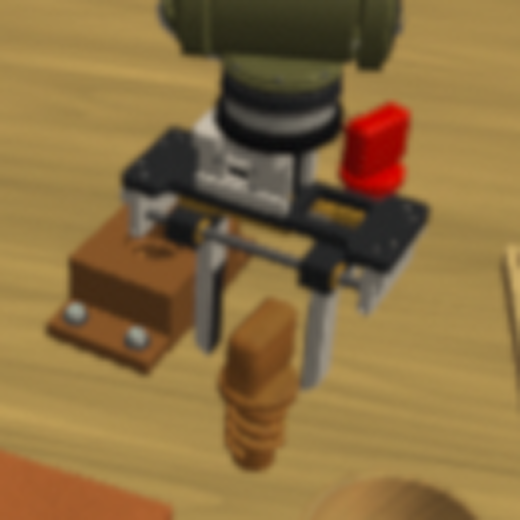

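```bash
python3 -m pendant '[{"rx":0,"ry":0.04,"rz":0.08,"tx":0,"ty":0,"tz":0.06,"grip":1},{"rx":0,"ry":0,"rz":0,"tx":0,"ty":0,"tz":0,"grip":1},{"rx":0,"ry":0,"rz":0,"tx":0,"ty":0,"tz":0,"grip":1},{"rx":0,"ry":0,"rz":0,"tx":0,"ty":0,"tz":0,"grip":1},{"rx":0,"ry":0,"rz":0,"tx":0,"ty":0,"tz":0,"grip":1},{"rx":0,"ry":0,"rz":0,"tx":0,"ty":0,"tz":0,"grip":1},{"rx":0,"ry":0,"rz":0,"tx":0,"ty":0,"tz":0,"grip":1},{"rx":0,"ry":0,"rz":0,"tx":0,"ty":0,"tz":0,"grip":1}]' 30
python3 - <<'E'
from h import *
go(.660,.097,.182,164)
E
```

```text
time_s: 18.62
ee_pos: [0.6604, 0.0972, 0.1844]
eef_rot: [3.14, 0.002, 2.863]
force: [-0.4, 0.1, 0.1]
grip_width: 0.0262
t 18.62 pos [0.6604 0.0972 0.1844] yaw 164.0 q [ 0.09  0.67  1.27  0.    1.21 -1.2 ] w 0.0262 F [-0.4  0.1  0.1]
shift shares [ 0.01 -0.01  0.06] turn shares [0.02 0.03 0.01] if turned first: shift [ 0.01 -0.01  0.06]
```

```bash
python3 -m pendant '[{"rx":0,"ry":0,"rz":0,"tx":0,"ty":0,"tz":-0.4,"grip":1},{"rx":0,"ry":0,"rz":0,"tx":0,"ty":0,"tz":-0.8,"grip":1},{"rx":0,"ry":0,"rz":0,"tx":0.1,"ty":-0.1,"tz":-0.8,"grip":1},{"rx":0,"ry":0,"rz":0,"tx":0.5,"ty":-0.6,"tz":-0.7,"grip":1},{"rx":0,"ry":0,"rz":0,"tx":0.6,"ty":-0.75,"tz":0,"grip":1},{"rx":0,"ry":0,"rz":0,"tx":0.6,"ty":-0.75,"tz":0,"grip":1},{"rx":0,"ry":0,"rz":0,"tx":0.6,"ty":-0.7,"tz":0,"grip":1},{"rx":0,"ry":0,"rz":0,"tx":0.3,"ty":-0.4,"tz":0,"grip":1}]'
python3 - <<'E'
from h import *
go(.4995,-.0125,.27,163.65)
E
```

```text
time_s: 19.28
ee_pos: [0.5156, -0.0008, 0.2933]
eef_rot: [-3.142, -0.002, 2.868]
force: [0.8, 0.4, 0.3]
grip_width: 0.0261
t 19.28 pos [ 0.5156 -0.0008  0.2933] yaw 164.3 q [-0.07  0.23  1.63  0.    1.28 -1.37] w 0.0261 F [0.8 0.4 0.3]
shift shares [ 0.31 -0.39  0.58] turn shares [-0.   -0.03  0.16] if turned first: shift [ 0.3  -0.39  0.58]
```

```bash
python3 -m pendant '[{"rx":0,"ry":0,"rz":0.15,"tx":0.2,"ty":-0.3,"tz":0.3,"grip":1},{"rx":0,"ry":0,"rz":0,"tx":0,"ty":0,"tz":0.3,"grip":1},{"rx":0,"ry":0,"rz":0,"tx":0,"ty":0,"tz":0.2,"grip":1},{"rx":0,"ry":0,"rz":0,"tx":0,"ty":0,"tz":0,"grip":1}]'
python3 - <<'E'
from h import *
go(.4995,-.0125,.253,163.65)
E
```

```text
time_s: 19.62
ee_pos: [0.5008, -0.013, 0.2621]
eef_rot: [3.141, 0.002, 2.853]
force: [-0.5, 1.0, -0.8]
grip_width: 0.0262
t 19.62 pos [ 0.5008 -0.013   0.2621] yaw 163.5 q [-0.1   0.23  1.71  0.    1.2  -1.38] w 0.0262 F [-0.5  1.  -0.8]
shift shares [0.03 0.   0.23] turn shares [ 0.01  0.02 -0.04] if turned first: shift [0.03 0.   0.23]
```

```bash
python3 -m pendant '[{"rx":0,"ry":0.02,"rz":-0.04,"tx":0.03,"ty":0.01,"tz":0.2,"grip":1},{"rx":0,"ry":0,"rz":0,"tx":0,"ty":0,"tz":0,"grip":1}]'
python3 - <<'E'
from h import *
s=ctrl.camera("scene"); cv2.imwrite("pics/g3.png",cv2.convertScaleAbs(cv2.resize(s["pixels"][145:220,295:360],None,fx=8,fy=8,interpolation=cv2.INTER_NEAREST),alpha=1.6))
go(.4995,-.0125,.25,163.65)
E
```

```text
time_s: 19.78
ee_pos: [0.5002, -0.0119, 0.2535]
eef_rot: [3.141, -0.0, 2.857]
force: [-0.6, -0.2, -1.2]
grip_width: 0.0265
t 19.83 pos [ 0.5006 -0.0119  0.2544] yaw 163.7 q [-0.1   0.24  1.72  0.    1.19 -1.38] w 0.0261 F [ 0.6  0.6 -1. ]
shift shares [ 0.02 -0.02  0.11] turn shares [0.01 0.02 0.01] if turned first: shift [ 0.02 -0.02  0.11]
```

View pics/g3.png

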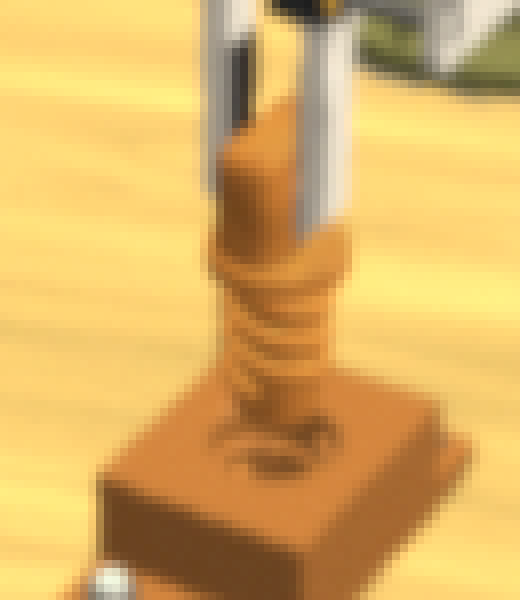

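```bash
python3 -m pendant '[{"rx":0,"ry":0,"rz":0,"tx":0.02,"ty":-0.02,"tz":0.25,"grip":1},{"rx":0,"ry":0,"rz":0,"tx":0,"ty":0,"tz":0.25,"grip":1},{"rx":0,"ry":0,"rz":0,"tx":0,"ty":0,"tz":0.12,"grip":1},{"rx":0,"ry":0,"rz":0,"tx":0,"ty":0,"tz":0.08,"grip":1}]'
python3 -c "
from h import *
go(.4995,-.0125,.2134,163.65)"
```

```text
time_s: 20.17
ee_pos: [0.5005, -0.0118, 0.2246]
eef_rot: [3.14, 0.003, 2.858]
force: [-0.1, -0.2, -0.7]
grip_width: 0.0259
t 20.17 pos [ 0.5005 -0.0118  0.2246] yaw 163.8 q [-0.1   0.27  1.75  0.    1.12 -1.38] w 0.0259 F [-0.1 -0.2 -0.7]
shift shares [ 0.02 -0.02  0.28] turn shares [0.02 0.04 0.03] if turned first: shift [ 0.02 -0.02  0.28]
```

```bash
python3 -m pendant '[{"rx":0,"ry":0,"rz":0,"tx":0,"ty":-0.01,"tz":0.1,"grip":1},{"rx":0,"ry":0,"rz":0,"tx":0,"ty":0,"tz":0.08,"grip":1},{"rx":0,"ry":0,"rz":0,"tx":0,"ty":0,"tz":0.06,"grip":1}]'
python3 -m pendant '[{"rx":0,"ry":0,"rz":0,"tx":0,"ty":0,"tz":0.05,"grip":1}]'
python3 -c "
from h import *
go(.4995,-.0125,.2134,163.65)"
```

```text
time_s: 20.42
ee_pos: [0.5004, -0.0121, 0.2135]
eef_rot: [3.141, 0.002, 2.858]
force: [1.2, -0.6, 18.0]
grip_width: 0.0263
time_s: 20.5
ee_pos: [0.5012, -0.0123, 0.2126]
eef_rot: [3.14, 0.005, 2.858]
force: [-1.4, 1.4, 27.0]
grip_width: 0.0259
t 20.5 pos [ 0.5012 -0.0123  0.2126] yaw 163.8 q [-0.1   0.29  1.76  0.    1.09 -1.39] w 0.0259 F [-1.4  1.4 27. ]
shift shares [ 0.04 -0.02 -0.02] turn shares [0.02 0.08 0.03] if turned first: shift [ 0.04 -0.02 -0.02]
```

```bash
python3 -m pendant '[{"rx":0,"ry":0,"rz":0,"tx":0.02,"ty":0,"tz":-0.015,"grip":1},{"rx":0,"ry":0.06,"rz":0,"tx":0,"ty":0,"tz":0,"grip":1},{"rx":0,"ry":0,"rz":0.6,"tx":0,"ty":0,"tz":0.01,"grip":1},{"rx":0,"ry":0,"rz":0.6,"tx":0,"ty":0,"tz":0.01,"grip":1},{"rx":0,"ry":0,"rz":0.6,"tx":0,"ty":0,"tz":0.01,"grip":1}]'
python3 -c "
from h import *
go(.4995,-.0125,.2134,163.65)"
```

```text
time_s: 20.92
ee_pos: [0.5014, -0.0124, 0.2134]
eef_rot: [3.139, 0.004, 2.73]
force: [0.1, 0.5, 5.8]
grip_width: 0.0259
t 20.92 pos [ 0.5014 -0.0124  0.2134] yaw 156.4 q [-0.1   0.29  1.76  0.    1.09 -1.26] w 0.0259 F [0.1 0.5 5.8]
shift shares [ 0.04 -0.02  0.  ] turn shares [ 0.03  0.06 -1.81] if turned first: shift [ 0.04 -0.02  0.  ]
```

```bash
python3 -m pendant '[{"rx":0,"ry":0.06,"rz":0.7,"tx":0.02,"ty":0,"tz":0.01,"grip":1},{"rx":0,"ry":0,"rz":0.7,"tx":0,"ty":0,"tz":0.01,"grip":1},{"rx":0,"ry":0,"rz":0.7,"tx":0,"ty":0,"tz":0.01,"grip":1},{"rx":0,"ry":0,"rz":0.7,"tx":0,"ty":0,"tz":0.01,"grip":1}]'
python3 - <<'E'
from h import *
go(.4995,-.0125,.2134,163.65)
s=ctrl.camera("scene"); crop(s,285,130,90,90,6,"pics/g4.png")
E
```

```text
time_s: 21.25
ee_pos: [0.5019, -0.0127, 0.214]
eef_rot: [3.138, 0.004, 2.526]
force: [-2.3, 2.4, 7.7]
grip_width: 0.0259
t 21.25 pos [ 0.5019 -0.0127  0.214 ] yaw 144.7 q [-0.1   0.29  1.76  0.    1.09 -1.05] w 0.0259 F [-2.3  2.4  7.7]
shift shares [ 0.05 -0.03  0.02] turn shares [ 0.04  0.06 -4.73] if turned first: shift [ 0.06 -0.01  0.02]
```

View pics/g4.png

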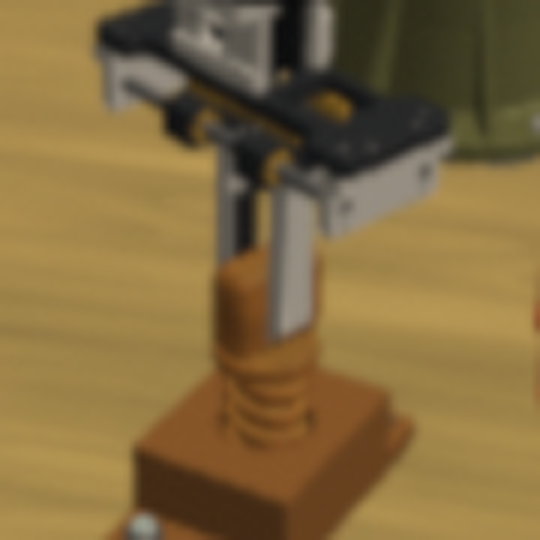

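```bash
python3 -m pendant '[{"rx":0.04,"ry":0.06,"rz":0,"tx":0,"ty":0,"tz":-0.15,"grip":1},{"rx":0,"ry":0,"rz":0,"tx":0,"ty":0,"tz":-0.3,"grip":1},{"rx":0,"ry":0,"rz":0,"tx":0,"ty":0,"tz":-0.6,"grip":1},{"rx":0,"ry":0,"rz":0,"tx":0,"ty":0,"tz":-0.9,"grip":1},{"rx":0,"ry":0,"rz":0,"tx":0,"ty":0,"tz":-0.9,"grip":1},{"rx":0,"ry":0,"rz":0,"tx":0,"ty":0,"tz":-0.5,"grip":1}]'
python3 - <<'E'
from h import *
go(.555,-.345,.345,145)
E
```

```text
time_s: 21.8
ee_pos: [0.5005, -0.0128, 0.3497]
eef_rot: [-3.136, -0.012, 2.522]
force: [0.5, -0.1, -0.5]
grip_width: 0.0263
t 21.8 pos [ 0.5005 -0.0128  0.3497] yaw 144.5 q [-0.1   0.16  1.58  0.    1.41 -1.05] w 0.0263 F [ 0.5 -0.1 -0.5]
shift shares [-5.93 -5.97  0.08] turn shares [-0.08 -0.17 -0.12] if turned first: shift [-5.88 -6.02  0.12]
```

```bash
python3 -m pendant '[{"rx":-0.08,"ry":-0.17,"rz":0,"tx":-0.5,"ty":-0.5,"tz":0,"grip":1},{"rx":0,"ry":0,"rz":0,"tx":-0.66,"ty":-0.67,"tz":0,"grip":1},{"rx":0,"ry":0,"rz":0,"tx":-0.66,"ty":-0.67,"tz":0,"grip":1},{"rx":0,"ry":0,"rz":0,"tx":-0.66,"ty":-0.67,"tz":0,"grip":1},{"rx":0,"ry":0,"rz":0,"tx":-0.66,"ty":-0.67,"tz":0,"grip":1},{"rx":0,"ry":0,"rz":0,"tx":-0.66,"ty":-0.67,"tz":0,"grip":1},{"rx":0,"ry":0,"rz":0,"tx":-0.66,"ty":-0.67,"tz":0,"grip":1},{"rx":0,"ry":0,"rz":0,"tx":-0.6,"ty":-0.6,"tz":0,"grip":1}]'
python3 - <<'E'
from h import *
go(.555,-.345,.345,145)
E
```

```text
time_s: 22.47
ee_pos: [0.5484, -0.3036, 0.3609]
eef_rot: [3.137, 0.009, 2.535]
force: [1.0, -0.2, -0.3]
grip_width: 0.0257
t 22.47 pos [ 0.5484 -0.3036  0.3609] yaw 145.2 q [-0.57  0.44  1.2   0.    1.49 -1.53] w 0.0257 F [ 1.  -0.2 -0.3]
shift shares [-0.72 -0.76  0.4 ] turn shares [0.07 0.13 0.06] if turned first: shift [-0.73 -0.75  0.4 ]
```

```bash
python3 -m pendant '[{"rx":0.07,"ry":0.13,"rz":0,"tx":-0.5,"ty":-0.5,"tz":0.2,"grip":1},{"rx":0,"ry":0,"rz":0,"tx":-0.15,"ty":-0.15,"tz":0.5,"grip":1},{"rx":0,"ry":0,"rz":0,"tx":0,"ty":0,"tz":0.6,"grip":1},{"rx":0,"ry":0,"rz":0,"tx":0,"ty":0,"tz":0.4,"grip":1},{"rx":0,"ry":0,"rz":0,"tx":0,"ty":0,"tz":0,"grip":1}]'
python3 - <<'E'
from h import *
go(.555,-.345,.193,145)
s=ctrl.camera("scene"); crop(s,170,80,140,150,4,"pics/h1.png")
E
```

```text
time_s: 22.88
ee_pos: [0.5536, -0.3501, 0.2897]
eef_rot: [-3.141, -0.003, 2.529]
force: [-0.1, 0.2, -1.1]
grip_width: 0.0254
t 22.88 pos [ 0.5536 -0.3501  0.2897] yaw 144.9 q [-0.62  0.55  1.2  -0.    1.39 -1.58] w 0.0254 F [-0.1  0.2 -1.1]
shift shares [0.04 0.13 2.42] turn shares [-0.01 -0.04 -0.03] if turned first: shift [0.04 0.13 2.42]
```

View pics/h1.png

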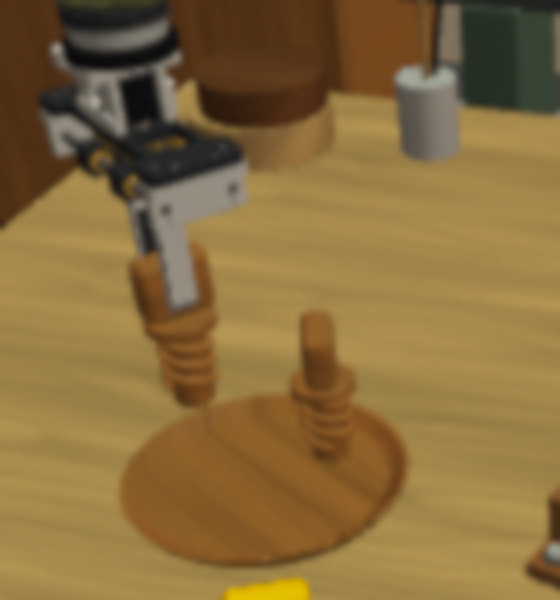

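```bash
python3 -m pendant '[{"rx":0,"ry":0,"rz":0,"tx":0.04,"ty":0.13,"tz":0.5,"grip":1},{"rx":0,"ry":0,"rz":0,"tx":0,"ty":0,"tz":0.6,"grip":1},{"rx":0,"ry":0,"rz":0,"tx":0,"ty":0,"tz":0.5,"grip":1},{"rx":0,"ry":0,"rz":0,"tx":0,"ty":0,"tz":0.2,"grip":1},{"rx":0,"ry":0,"rz":0,"tx":0,"ty":0,"tz":0.1,"grip":1},{"rx":0,"ry":0,"rz":0,"tx":0,"ty":0,"tz":0,"grip":1}]'
python3 - <<'E'
from h import *
go(.555,-.345,.1924,145)
E
```

```text
time_s: 23.43
ee_pos: [0.5577, -0.3448, 0.2229]
eef_rot: [-3.141, 0.009, 2.532]
force: [0.9, 0.4, -0.8]
grip_width: 0.0255
t 23.43 pos [ 0.5577 -0.3448  0.2229] yaw 145.0 q [-0.61  0.6   1.28 -0.    1.25 -1.57] w 0.0255 F [ 0.9  0.4 -0.8]
shift shares [ 0.06 -0.04  0.76] turn shares [-0.01  0.13  0.01] if turned first: shift [ 0.05 -0.04  0.76]
```

```bash
python3 -m pendant '[{"rx":0,"ry":0.1,"rz":0,"tx":0,"ty":0,"tz":0.35,"grip":1},{"rx":0,"ry":0,"rz":0,"tx":0,"ty":0,"tz":0.15,"grip":1},{"rx":0,"ry":0.05,"rz":0,"tx":0,"ty":0,"tz":0.1,"grip":1},{"rx":0,"ry":0,"rz":0,"tx":0,"ty":0,"tz":0.05,"grip":1}]'
python3 - <<'E'
from h import *
go(.555,-.345,.1924,145)
E
```

```text
time_s: 23.77
ee_pos: [0.559, -0.3455, 0.1992]
eef_rot: [-3.141, 0.003, 2.532]
force: [0.0, -0.9, 0.3]
grip_width: 0.0258
t 23.77 pos [ 0.559  -0.3455  0.1992] yaw 145.1 q [-0.61  0.63  1.29 -0.    1.22 -1.57] w 0.0258 F [ 0.  -0.9  0.3]
shift shares [ 0.09 -0.05  0.17] turn shares [-0.01  0.05  0.02] if turned first: shift [ 0.09 -0.05  0.17]
```

```bash
python3 -m pendant '[{"rx":0,"ry":0.06,"rz":0,"tx":0,"ty":0,"tz":0.1,"grip":1},{"rx":0,"ry":0,"rz":0,"tx":0,"ty":0,"tz":0.07,"grip":1},{"rx":0,"ry":0,"rz":0,"tx":0,"ty":0,"tz":0.05,"grip":1}]'
python3 - <<'E'
from h import *
go(.555,-.345,.1924,145)
E
```

```text
time_s: 24.02
ee_pos: [0.5595, -0.346, 0.1922]
eef_rot: [-3.141, 0.002, 2.532]
force: [-4.5, 2.7, 27.7]
grip_width: 0.0259
t 24.02 pos [ 0.5595 -0.346   0.1922] yaw 145.1 q [-0.61  0.64  1.29 -0.    1.21 -1.57] w 0.0259 F [-4.5  2.7 27.7]
shift shares [ 0.11 -0.04 -0.01] turn shares [-0.01  0.03  0.02] if turned first: shift [ 0.11 -0.04 -0.  ]
```

On the platter floor; ease, release and lift.

```bash
python3 -m pendant '[{"rx":0,"ry":0,"rz":0,"tx":0,"ty":0,"tz":-0.01,"grip":1},{"rx":0,"ry":0,"rz":0,"tx":0,"ty":0,"tz":0,"grip":0.3},{"rx":0,"ry":0,"rz":0,"tx":0,"ty":0,"tz":0,"grip":0},{"rx":0,"ry":0,"rz":0,"tx":0,"ty":0,"tz":0,"grip":-0.4},{"rx":0,"ry":0,"rz":0,"tx":0,"ty":0,"tz":0,"grip":-0.4},{"rx":0,"ry":0,"rz":0,"tx":0,"ty":0,"tz":0,"grip":-0.4}]'
python3 -m pendant '[{"rx":0,"ry":0,"rz":0,"tx":0,"ty":0,"tz":-0.5,"grip":-0.4},{"rx":0,"ry":0,"rz":0,"tx":0,"ty":0,"tz":-0.8,"grip":-0.4},{"rx":0,"ry":0,"rz":0,"tx":0,"ty":0,"tz":-0.9,"grip":-0.4},{"rx":0,"ry":0,"rz":0,"tx":0,"ty":0,"tz":-0.9,"grip":-0.4},{"rx":0,"ry":0,"rz":0,"tx":0,"ty":0,"tz":-0.5,"grip":-0.4},{"rx":0,"ry":0,"rz":0,"tx":0,"ty":0,"tz":0,"grip":-0.4},{"rx":0,"ry":0,"rz":0,"tx":0,"ty":0,"tz":0,"grip":-0.4}]'
python3 - <<'E'
from h import *
go(.555,-.345,.1924,145)
s=ctrl.camera("scene"); cv2.imwrite("pics/h2.png",s["pixels"]); crop(s,170,120,140,110,5,"pics/h3.png")
print(onz(s,214,189,.008))
E
```

```text
time_s: 24.52
ee_pos: [0.5599, -0.3464, 0.1938]
eef_rot: [-3.141, 0.004, 2.532]
force: [0.2, -0.7, 0.1]
grip_width: 0.0559
time_s: 25.1
ee_pos: [0.5589, -0.3455, 0.341]
eef_rot: [-3.141, -0.001, 2.532]
force: [0.3, 0.5, -0.4]
grip_width: 0.0657
t 25.1 pos [ 0.5589 -0.3455  0.341 ] yaw 145.1 q [-0.61  0.53  1.12 -0.    1.5  -1.57] w 0.0657 F [ 0.3  0.5 -0.4]
shift shares [ 0.08 -0.04  3.72] turn shares [-0.01 -0.02  0.01] if turned first: shift [ 0.09 -0.04  3.72]
[ 0.48012546 -0.41862714  0.008     ]
```

View pics/h2.png

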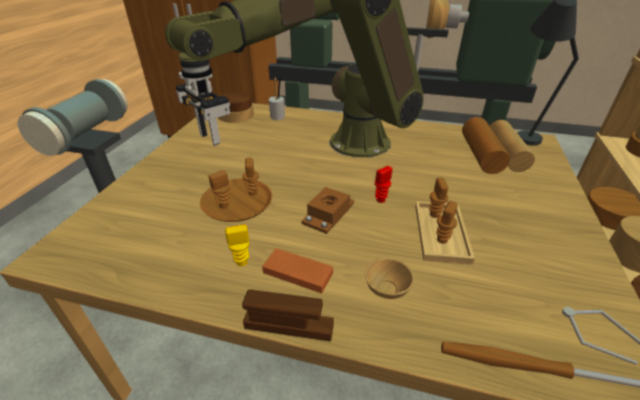

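View pics/h3.png

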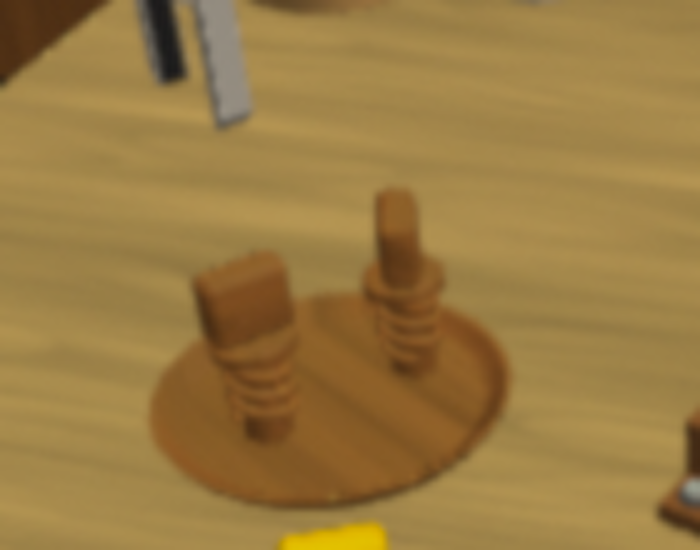

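```bash
python3 - <<'E'
from h import *
s=ctrl.camera("scene")
p=onz(s,223.4,205,.008); print(p, np.linalg.norm(p[:2]-[.519,-.319]))
q=onz(s,370+290/4,120+482/4,.008); d=q[:2]-[.504,.327]; a=np.radians(8.5); print(q,"tray local",d@[np.cos(a),np.sin(a)],d@[-np.sin(a),np.cos(a)])
o=ctrl.get_obs(); print(o["time_s"],o["grip_width"],o["joint_vel"].round(3))
ctrl.hand_in()
E
```

```text
[ 0.55444342 -0.34627929  0.008     ] 0.04472578392713008
[0.5459217  0.33602227 0.008     ] tray local 0.04279480742519188 0.00272674444274138
25.2 0.06547779693344696 [-0.002  0.016  0.017 -0.002 -0.002 -0.001]
the job is handed in; nothing more can be done
```

Both screws are sorted and the job is handed in at about 25 s of the 72 s allowed; no verdict is reported.

- **First screw (stood at x 0.65, y −0.107):** It is right-hand, so screw_a. It stopped with its tip about 20 mm up and drew in freely over about 102° clockwise, to about 12 mm. I backed it out and stood it in the tray.
- **Second screw (stood at x 0.66, y 0.097):** It is left-hand, so screw_b. It stopped with its tip about 29 mm up. A 19° clockwise turn raised it slightly instead of drawing it in. I lifted it out and stood it on the platter.

**Last checks:** The final scene picture shows both screws upright and released, with the sorted screws, the stone and the bowl apparently where they were. screw_a is about (43, 3) mm from the tray centre, and screw_b is about 45 mm from the platter centre. The wrist force peaked near 34 N of the readings I saw, taken between moves, when the first screw touched the nut.

**What disagreed:** The two cameras differed by about 3 mm on the nut hole and about 5 mm on the screws. I aimed between the two hole readings, and both screws entered cleanly.

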